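Store the headstages and latch and clamp the dry chamber

TASK

Put every headstage and filter cassette on the bench into the white chamber, then draw its cover shut by the latch tab, lifting the latch bar over the striker and letting it drop into the catch. Then tighten the cover's four wing screws clockwise evenly, in cross order (always the diagonally opposite one before starting on the other diagonal) and in two rounds: first each about half of its way (roughly 70 degrees), then each right up to its stop. Leave the other things on the bench where they are.

Things in the scene. Friction and masses are not known exactly. Their poses are not given: they have to be found in the camera images.
- chamber: White box fixed to the bench, 180 (x) x 240 (y) mm, rim 62 mm high, open on top: opening 130 (x) x 200 (y) mm, inner floor 8 mm above the bench. Origin: centre of its underside. x points to its far long side, y to its left end; it may stand turned up to 15 degrees. Two rails run on from its left end to y = 370 mm and carry the open cover.
- striker (a point): Middle of the striker's top, 72 mm above the bench: a steel block off the chamber's near long side, 30 (x) x 12 (y) mm. On its -y side is the catch, a slot 25 mm wide, then another block 66 mm high.
- cover (a joint): Sliding aluminium cover, 180 x 240 x 10 mm, underside 2 mm over the rim; carries the bar and the wing screws. Value in m along the chamber's +y: 0 = shut, centred on the chamber (end stop); about 0.24 = parked open on the rails. Slides freely (about 1.5 N friction), stays where left. To be moved by the bar's tab.
- bar (a joint): Steel latch bar along the cover's near side, 125 mm before its centre line; pivots on a pin 86 mm above the bench, 55 mm to +y of the cover's centre. Value in rad: 0 = down on its stop, grows as its -y end is lifted, to 0.9; falls by its weight. Under it, 85 mm from the pin, a tooth 12 mm square, bottom 55 mm above the bench when down; bar down, it hits the striker with the cover 30 mm from shut.
- bar_tab (a point): The bar's thumb tab, an upright fin 10 mm thick (x) x 34 long (y) x 34 high (z), to be pinched across x from above. Point: 13 mm below its top edge, 98 mm from the pin towards -y and 114 mm above the bench with the bar down. To pass the striker the bar must be up by over 0.22 rad (tab 22 mm higher). Cover shut, bar down: the tooth sits in the catch, 6 mm behind the striker.
- wing_a (a joint): Wing screw at the cover's near left corner (x -75, y 105 mm from the cover's centre). Value in rad: 0 = fully loose with the wing along the cover's x, growing as it is turned clockwise seen from above; tight against its stop at 2.4. Starts between 0 and 0.25. Friction 0.05 N m, the same all the way; stays where it is left.
- wing_a_grip (a point): On that screw's axis, half way up its black wing (42 mm long, 9 mm thick, 26 mm high; its top is 13 mm above this point, its foot 13 mm below), 95 mm above the bench. The point's x axis runs along the wing.
- wing_b (a joint): Wing screw at the cover's near right corner (x -75, y -105 mm from the cover's centre). Value in rad: 0 = fully loose with the wing along the cover's x, growing as it is turned clockwise seen from above; tight against its stop at 2.4. Starts between 0 and 0.25. Friction 0.05 N m, the same all the way; stays where it is left.
- wing_b_grip (a point): On that screw's axis, half way up its black wing (42 mm long, 9 mm thick, 26 mm high; its top is 13 mm above this point, its foot 13 mm below), 95 mm above the bench. The point's x axis runs along the wing.
- wing_c (a joint): Wing screw at the cover's far right corner (x 75, y -105 mm from the cover's centre). Value in rad: 0 = fully loose with the wing along the cover's x, growing as it is turned clockwise seen from above; tight against its stop at 2.4. Starts between 0 and 0.25. Friction 0.05 N m, the same all the way; stays where it is left.
- wing_c_grip (a point): On that screw's axis, half way up its black wing (42 mm long, 9 mm thick, 26 mm high; its top is 13 mm above this point, its foot 13 mm below), 95 mm above the bench. The point's x axis runs along the wing.
- wing_d (a joint): Wing screw at the cover's far left corner (x 75, y 105 mm from the cover's centre). Value in rad: 0 = fully loose with the wing along the cover's x, growing as it is turned clockwise seen from above; tight against its stop at 2.4. Starts between 0 and 0.25. Friction 0.05 N m, the same all the way; stays where it is left.
- wing_d_grip (a point): On that screw's axis, half way up its black wing (42 mm long, 9 mm thick, 26 mm high; its top is 13 mm above this point, its foot 13 mm below), 95 mm above the bench. The point's x axis runs along the wing.
- head1: Headstage amplifier: aluminium box 88 x 28 x 26 mm with a brass connector 16 mm thick and 18 mm long on its +x end, 106 mm long in all along its x. 0.13 kg. Origin: middle of the whole length, on the underside, z up. May be absent.
- head2: Headstage amplifier: aluminium box 88 x 28 x 26 mm with a brass connector 16 mm thick and 18 mm long on its +x end, 106 mm long in all along its x. 0.13 kg. Origin: middle of the whole length, on the underside, z up. May be absent.
- head3: Headstage amplifier: aluminium box 88 x 28 x 26 mm with a brass connector 16 mm thick and 18 mm long on its +x end, 106 mm long in all along its x. 0.13 kg. Origin: middle of the whole length, on the underside, z up. May be absent.
- cassette: Black filter cassette with two windows on top, a block 80 (x) x 30 (y) x 32 (z) mm, 0.12 kg. Origin: centre of the underside. May be absent.
- dish: Clear shallow dish, 90 mm across: a bystander, to be left alone. Origin on its underside.
- driver: Screwdriver lying on the bench: a bystander, to be left alone. Origin on its underside.
- tape: Roll of green tape, 84 mm across, 20 mm high: a bystander, to be left alone. Origin on its underside.
- weight: Brass weight, 56 mm across, 50 mm high: a bystander, to be left alone. Origin on its underside.
- wash: White bottle, 150 mm high: a bystander, to be left alone. Origin on its underside.
- tips: Blue open box, 120 x 85 x 50 mm: a bystander, to be left alone. Origin on its underside.
- collar: Aluminium post collar with a red screw, 60 x 50 x 22 mm: a bystander, to be left alone. Origin on its underside.

How it is judged:
On the way, in this order (a step that is already met when the one before it is completed fails the run):
1. all headstages and the cassette lie inside the chamber (x of head1 in the frame of chamber between -0.065 and 0.065 m and y of head1 in the frame of chamber between -0.1 and 0.1 m and z of each of head1, head2, head3, cassette in the frame of chamber below 0.045 m and linear speed of each of head1, head2, head3, cassette below 0.05 m/s and x of head2 in the frame of chamber between -0.065 and 0.065 m and y of head2 in the frame of chamber between -0.1 and 0.1 m and x of head3 in the frame of chamber between -0.065 and 0.065 m and y of head3 in the frame of chamber between -0.1 and 0.1 m and x of cassette in the frame of chamber between -0.065 and 0.065 m and y of cassette in the frame of chamber between -0.1 and 0.1 m), for 0.2 s.
2. the cover is nearly shut with the latch bar lifted over the striker (value of joint cover between 0.002 and 0.032 m and value of joint bar above 0.12 rad), for 0.05 s.
3. the cover is shut and the bar has dropped into the catch (value of joint cover below 0.009 m and value of joint bar below 0.06 rad), for 0.2 s.
4. first round: all four screws turned about half way (past 0.8 rad) (value of joint each of wing_a, wing_b, wing_c, wing_d above 0.8 rad), for 0.1 s.
5. second round: all four screws tight (past 2.2 rad) (value of joint each of wing_a, wing_b, wing_c, wing_d above 2.2 rad), for 0.1 s.
At the end, for the whole second after the job is handed in: Every item present lies inside the chamber below the rim (origin within the opening, under 45 mm) and at rest, the cover is shut to within 9 mm with the latch bar down in the catch (under 0.06 rad), and all four wing screws are turned past 2.2 of their 2.4 rad (all of step 1 and all of step 3 and all of step 5); the robot touches nothing.
It fails at once if a wing screw is tightened (past 0.6 rad) before the cover is shut and the bar is down (value of joint any of wing_a, wing_b, wing_c, wing_d above 0.6 rad and (value of joint cover above 0.012 m or value of joint bar above 0.15 rad)).
It fails at once if a screw is taken past 1.8 rad while another is still under 0.7 (value of joint any of wing_a, wing_b, wing_c, wing_d above 1.8 rad and value of joint any of wing_a, wing_b, wing_c, wing_d below 0.7 rad).
It fails at once if first round out of cross order: two neighbouring screws past 0.8 rad while both others are under 0.5 ((value of joint each of wing_a, wing_b above 0.8 rad and value of joint each of wing_c, wing_d below 0.5 rad) or (value of joint each of wing_b, wing_c above 0.8 rad and value of joint each of wing_a, wing_d below 0.5 rad) or (value of joint each of wing_c, wing_d above 0.8 rad and value of joint each of wing_a, wing_b below 0.5 rad) or (value of joint each of wing_d, wing_a above 0.8 rad and value of joint each of wing_b, wing_c below 0.5 rad)).
It fails at once if second round out of cross order: two neighbouring screws past 2.1 rad while both others are under 1.7 ((value of joint each of wing_a, wing_b above 2.1 rad and value of joint each of wing_c, wing_d below 1.7 rad) or (value of joint each of wing_b, wing_c above 2.1 rad and value of joint each of wing_a, wing_d below 1.7 rad) or (value of joint each of wing_c, wing_d above 2.1 rad and value of joint each of wing_a, wing_b below 1.7 rad) or (value of joint each of wing_d, wing_a above 2.1 rad and value of joint each of wing_b, wing_c below 1.7 rad)).
It fails at once if a bystander is moved by more than 40 mm (distance of any of dish, driver, tape, weight, wash, tips, collar from where it was at the start of the episode above 0.04 m).
Of head1, head2, head3, cassette only 2 to 4 are there at a start; the rules pass over those that are not, and their reading is None.
At some moment in a run one of head1, head2, head3, cassette may be knocked a few centimetres aside while the robot is not near it.
Once in a run the grip may slacken for a moment while it holds something.
It also fails if it takes over 210 s, if anything falls off the work surface, if the arm or the gripper's body presses on something with over 40 N, if the wrist force passes 120 N, or if a joint passes its speed limit or range.

ROBOT

A 6-joint arm with a two-finger parallel gripper is mounted at the origin on the work surface. World frame = base frame: x ahead of the robot, y to its left, z up, the work surface at z = 0. Lengths are in m, angles in rad, forces in N, time in s.
With the tool pointing down it reaches from about 0.3 to 0.825 m from the base axis. Payload 5.4 kg.
Tool frame: the origin (TCP) lies between the finger pads; the fingertips stand 14 mm ahead of it and the grasp point (between the pads) lies 5 mm behind it (env.tips_ahead is the distance from the TCP to the fingertips, in m); z points along the fingers, y is the direction in which the jaws open and shut (so a half turn about z gives the same grasp; the last joint's range is limited). The gripper opens to 92 mm and grips with 3 to 60 N. Pads are 20 mm wide; open, the fingers measure 128 mm over their backs; the gripper's body (75 mm by 189 mm) begins 69 mm behind the grasp point.
Start: joints at [1.039, 0.158, 1.597, -0, 1.386, -0.21], TCP at [0.182, 0.545, 0.229] pointing down, gripper open.
Joint ranges: [-2.91, 2.91], [-0.94, 2.29], [0.18, 2.7], [-1.29, 4.43], [0.17, 2.64], [-3, 3]. Speed limits (rad/s): [2.57, 2.57, 3.14, 3.14, 3.14, 3.14].

INTERFACE

Orientations are given as a unit quaternion [w, x, y, z].
In Python, from rig import readout, snapshot, camera_model, close_job, env gives the robot as it stands.
- The arm moves only by the shell command python3 -m pendant 'ROWS' [FORCE]. ROWS is JSON, a list that holds one entry, the list of rows, each a list of 7 numbers: the shift along the tool's x, y, z in cm, then the turn, a rotation vector about the tool's x, y, z in degrees, then the closure, from 0 (fully open) to 1 (shut). In form: [[[dx, dy, dz, rx, ry, rz, fingers], ...]]. A call has 1 to 20 rows; each row shifts and turns the commanded pose from where the row before left it, along the tool's axes as they then stand; what a row does not reach is not made up. A row lasts 1/12 s, in which the tool goes at most 41.7 mm and 7.16 degrees, less where a joint would pass 70% of its speed; a pose out of reach is approached as far as the arm can. A call with a gripper value outside its range is refused whole. The fingers move at their own pace and stop on an object; FORCE is the grip in N (left out, the last holds). Time passes only in rows, so rows that do not move let the fingers close. It gives the time, the measured TCP pose, the force and the opening at its end, in the units of the state.
- readout.get_state(): the state, without advancing time (a new reading comes with each control period).
- snapshot(name): name is "scene" or "top" or "wrist"; returns (picture, depth): 384x512x3 uint8, blue, green, red; 384x512 float32, m along the optical axis (not along the pixel's ray), 0 where there is no reading.
- camera_model(name): a dict with "mtx" (3x3 intrinsics, pixels), "pose" (4x4, takes a point from camera to world coordinates); the wrist camera has in their place "hand_eye" (4x4, takes a point from camera to tool coordinates, whose origin is the TCP and whose axes are the flange's). Camera axes: x right, y down, z forward; pixel columns grow to the right and rows downward; lengths in m; the calibration is good to about 2 mm. A picture is of the moment at which its call begins: read the wrist's pose just before it. camera_model takes no time and is no camera call.
- close_job(): hands the job in, once; it reports no verdict.
The state is a dict: "t": time; "joint_pos": joint angles; "qvel": joint speeds; "joint_torque": joint torques, N m; "ee_pos": TCP position; "ee_rot": TCP orientation; "contact_force": force on the tool from outside, world axes, zero at the start; "ft_torque": the same for the moment, N m; "opening": opening from 0.0 (shut) to 1.0 (fully open).
Only numpy, scipy, OpenCV 4.12 (cv2) and the standard library are available. Lean on these libraries where they do the work, as an engineer would, in place of code of your own. Each camera call takes 0.05 s, during which the arm holds its last target. There are 200 camera calls.

## Working session

There is one attempt and no reset: what is moved stays moved. The work goes in short steps, Python scripts to look and compute and a shell command to move; the robot and the scene stay as the last step left them, time stands still between calls to the robot, and variables do not carry over. Pictures are saved under pics/ and viewed, about 12 in all and at most 16, crops included, and the job is handed in when it is done.

```bash
ls; mkdir -p pics; cat > h.py <<'E'
import numpy as np, cv2
from scipy.spatial.transform import Rotation as R
from rig import readout, snapshot, camera_model, close_job, env
def pose(s=None):
    s=s or readout.get_state(); T=np.eye(4); q=s["ee_rot"]
    T[:3,:3]=R.from_quat([q[1],q[2],q[3],q[0]]).as_matrix(); T[:3,3]=s["ee_pos"]; return T
def snap(name):
    m=camera_model(name)
    T=pose()@np.array(m["hand_eye"]) if name=="wrist" else np.array(m["pose"])
    im,d=snapshot(name); return im,d,np.array(m["mtx"]),T
def cloud(d,K,T):
    v,u=np.mgrid[:d.shape[0],:d.shape[1]]
    P=np.stack([(u-K[0,2])/K[0,0]*d,(v-K[1,2])/K[1,1]*d,d],-1)
    W=P@T[:3,:3].T+T[:3,3]; W[d==0]=np.nan; return W
def ray(u,v,z,K,T):
    r=T[:3,:3]@np.array([(u-K[0,2])/K[0,0],(v-K[1,2])/K[1,1],1]); c=T[:3,3]
    return c+r*(z-c[2])/r[2]
E
python3 - <<'E'
from h import *
s=readout.get_state(); print(s); print(pose().round(3))
for n in("top","scene"):
    im,d,K,T=snap(n); cv2.imwrite(f"pics/{n}0.png",cv2.resize(im,None,fx=1.5,fy=1.5)); np.savez(f"{n}0",im=im,d=d,K=K,T=T); print(K,T.round(3))
E
```

```text
pics
{'t': 0.0, 'joint_pos': array([ 1.03888950e+00,  1.59011774e-01,  1.59819842e+00,  1.24902191e-05,
        1.38618069e+00, -2.10100047e-01]), 'qvel': array([ 0.00164831, -0.0011795 ,  0.00027356,  0.00147768,  0.00086019,
       -0.00031931]), 'joint_torque': array([-4.70261909e-05, -3.85576630e+01, -3.22103655e+01,  7.01863971e-02,
        3.79086763e-02, -1.71554066e-04]), 'ee_pos': array([0.18157725, 0.54496606, 0.22765676]), 'ee_rot': array([-3.31696283e-04,  1.60211064e-01,  9.87082371e-01, -8.35720305e-04]), 'contact_force': array([ 0.08073888, -0.12528174,  0.42512206]), 'ft_torque': array([-0.02758773,  0.00294468, -0.00532529]), 'opening': 1.0026132266095567}
[[-0.949  0.316 -0.001  0.182]
 [ 0.316  0.949 -0.002  0.545]
 [ 0.    -0.002 -1.     0.228]
 [ 0.     0.     0.     1.   ]]
[[457.67357184   0.         253.29654008]
 [  0.         457.67357184 196.24564472]
 [  0.           0.           1.        ]] [[-0.006 -0.986  0.168  0.3  ]
 [-1.     0.007  0.006 -0.033]
 [-0.007 -0.168 -0.986  1.474]
 [ 0.     0.     0.     1.   ]]
[[369.98090549   0.         254.99465439]
 [  0.         369.98090549 192.34990839]
 [  0.           0.           1.        ]] [[-0.386  0.692 -0.61   1.372]
 [ 0.922  0.292 -0.253  0.321]
 [ 0.003 -0.66  -0.751  1.12 ]
 [ 0.     0.     0.     1.   ]]
```

View pics/top0.png

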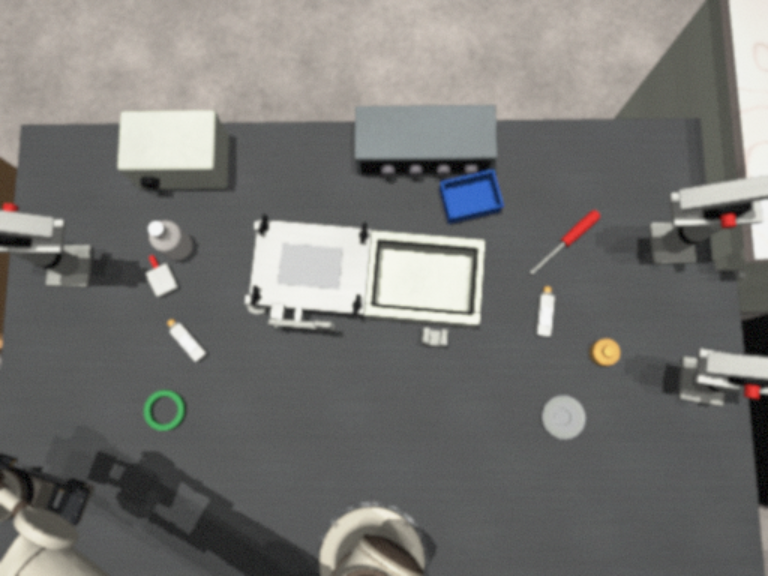

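View pics/scene0.png

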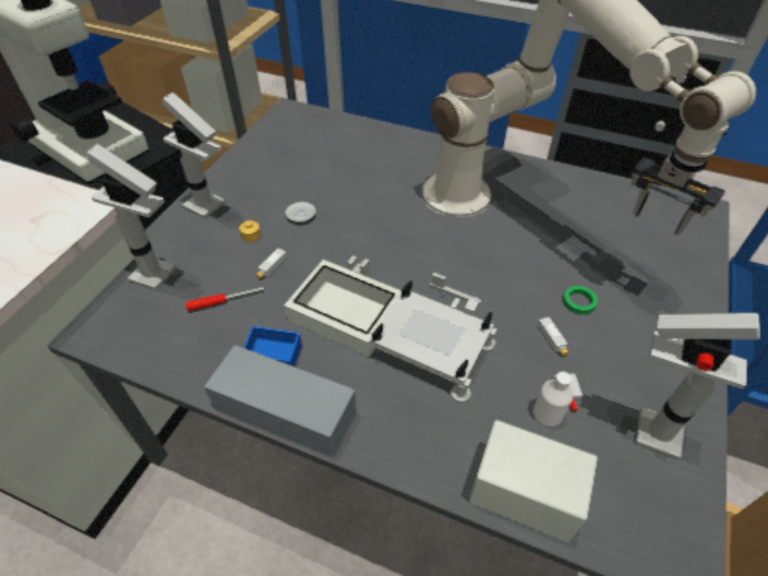

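The top view (in 1.5x pixels) shows headstages at (187,340) and (545,313), the chamber at (427,278) and the cover parked to its left. No cassette is visible yet. I'll measure from depth and look for low blobs.

```bash
cat > m.py <<'E'
from h import *
for n in("top","scene"):
    z=np.load(n+"0.npz"); im,d,K,T=z["im"],z["d"],z["K"],z["T"]
    W=cloud(d,K,T); h=W[...,2]
    ok=(h>0.012)&(h<0.2)&(W[...,0]>0.1)&(W[...,0]<1.0)&(abs(W[...,1])<0.85)
    c,l,st,ce=cv2.connectedComponentsWithStats(ok.astype(np.uint8))
    print(n,"bench",np.nanmedian(h[(abs(h)<.03)]))
    for i in range(1,c):
        if st[i,4]<25: continue
        p=W[l==i]; top=np.percentile(p[:,2],90)
        q=p[p[:,2]>top-.012][:,:2].astype(np.float32); r=cv2.minAreaRect(q)
        print(ce[i].round(),st[i,4],"top",top.round(3),"xy",np.round(r[0],3),"sz",np.round(r[1],3),"ang",round(r[2],1),"bgr",im[l==i].mean(0).round())
E
python3 m.py
```

```text
top bench -0.0010075058616418886
[491.  81.] 3162 top 0.187 xy [ 0.874 -0.767] sz [0.069 0.256] ang 86.4 bgr [155. 161. 162.]
[287.  97.] 4735 top 0.103 xy [ 0.883 -0.124] sz [0.299 0.125] ang 89.6 bgr [126. 120. 112.]
[115.  99.] 3546 top 0.132 xy [0.858 0.416] sz [0.201 0.133] ang 89.1 bgr [178. 189. 187.]
[477. 163.] 1834 top 0.184 xy [ 0.627 -0.724] sz [0.106 0.152] ang 19.7 bgr [110. 115. 115.]
[387. 152.] 225 top 0.027 xy [ 0.692 -0.462] sz [0.025 0.099] ang 41.2 bgr [ 54.  57. 197.]
[230. 182.] 6894 top 0.079 xy [0.572 0.005] sz [0.478 0.227] ang 84.9 bgr [196. 202. 201.]
[113. 159.] 530 top 0.148 xy [0.662 0.422] sz [0.03  0.028] ang 83.5 bgr [149. 153. 156.]
[ 42. 177.] 686 top 0.155 xy [0.6   0.646] sz [0.011 0.037] ang 30.0 bgr [89. 94. 93.]
[107. 186.] 312 top 0.024 xy [0.597 0.455] sz [0.089 0.05 ] ang 26.1 bgr [199. 205. 215.]
[363. 209.] 291 top 0.029 xy [ 0.51  -0.377] sz [0.029 0.106] ang 81.6 bgr [211. 218. 220.]
[124. 227.] 279 top 0.028 xy [0.455 0.392] sz [0.105 0.028] ang 41.9 bgr [212. 219. 221.]
[289. 225.] 175 top 0.072 xy [ 0.453 -0.136] sz [0.049 0.029] ang
[... 992 characters left out ...]
024 xy [0.31  0.435] sz [0.083 0.082] ang 20.7 bgr [ 68. 136.  38.]
[163. 195.] 30 top 0.019 xy [ 0.625 -0.38 ] sz [0.009 0.076] ang 42.4 bgr [154. 161. 160.]
[136. 201.] 154 top 0.027 xy [ 0.694 -0.453] sz [0.025 0.11 ] ang 41.4 bgr [ 31.  41. 192.]
[368. 223.] 213 top 0.03 xy [0.457 0.397] sz [0.107 0.032] ang 42.1 bgr [163. 174. 176.]
[187. 263.] 4630 top 0.103 xy [ 0.887 -0.119] sz [0.302 0.122] ang 89.8 bgr [128. 124. 115.]
[371. 265.] 748 top 0.144 xy [0.665 0.427] sz [0.028 0.029] ang 63.7 bgr [148. 154. 160.]
[445. 281.] 1136 top 0.176 xy [0.634 0.654] sz [0.052 0.03 ] ang 63.6 bgr [93. 99. 98.]
[356. 320.] 4446 top 0.133 xy [0.862 0.421] sz [0.132 0.2  ] ang 0.1 bgr [172. 186. 183.]
```

There are two headstages and no cassette. Next I'll get the frames of the chamber and cover from the wings (dark blobs), the rim and the striker.

```bash
cat > m2.py <<'E'
from h import *
for n in("top","scene"):
    z=np.load(n+"0.npz"); im,d,K,T=z["im"],z["d"],z["K"],z["T"]
    W=cloud(d,K,T); x,y,h=W[...,0],W[...,1],W[...,2]
    reg=(x>.4)&(x<.75)&(y>-.25)&(y<.35)
    dk=reg&(im.max(2)<90)&(h>.082)&(h<.115)
    c,l,st,ce=cv2.connectedComponentsWithStats(dk.astype(np.uint8))
    ps=np.array([np.append(ray(*ce[i],.098,K,T)[:2],st[i,4]) for i in range(1,c) if st[i,4]>8]); print(n,"wings",ps.round(3).tolist())
    rim=reg&(h>.05)&(h<.068)&(im.min(2)>120)&(y<.06)
    c,l,st,ce=cv2.connectedComponentsWithStats(rim.astype(np.uint8)); i=1+st[1:,4].argmax()
    r=cv2.minAreaRect(W[l==i][:,:2].astype(np.float32)); print("rim",r)
    f=reg&(h<.02)&(h>.0)&(im.min(2)>120)&(y<.06)
    c,l,st,ce=cv2.connectedComponentsWithStats(f.astype(np.uint8)); i=1+st[1:,4].argmax()
    print("floor",cv2.minAreaRect(W[l==i][:,:2].astype(np.float32)))
    tb=reg&(h>.09)&(im.min(2)>100)
    print("tab px",tb.sum(),np.median(W[tb],0).round(3), W[tb].min(0).round(3),W[tb].max(0).round(3))
    # cover corners as planar rect
    cv=reg&(h>.07)&(h<.083)&(y>.03)
    r=cv2.minAreaRect(W[cv][:,:2].astype(np.float32)); print("cover",r)
E
python3 m2.py
```

```text
top wings [[0.686, 0.216, 47.0], [0.667, 0.009, 40.0], [0.534, 0.231, 41.0], [0.513, 0.024, 33.0], [0.466, 0.089, 9.0]]
rim ((0.5790644288063049, -0.11416324973106384), (0.24829809367656708, 0.18284565210342407), 84.4874038696289)
floor ((0.58323734998703, -0.11881167441606522), (0.20072834193706512, 0.1231122836470604), 84.57027435302734)
tab px 242 [0.482 0.169 0.095] [0.467 0.01  0.09 ] [0.691 0.239 0.131]
cover ((0.5815511345863342, 0.134965717792511), (0.2165573239326477, 0.22148418426513672), 84.9455795288086)
scene wings [[0.517, 0.029, 41.0], [0.54, 0.238, 42.0], [0.671, 0.016, 44.0], [0.69, 0.225, 45.0]]
rim ((0.5789717435836792, -0.11629891395568848), (0.2391444742679596, 0.18260212242603302), 84.55183410644531)
floor ((0.5583736896514893, -0.12385569512844086), (0.17981787025928497, 0.09793664515018463), 84.23304748535156)
tab px 169 [0.485 0.169 0.096] [0.47  0.006 0.09 ] [0.708 0.231 0.132]
cover ((0.5885207056999207, 0.13623961806297302), (0.22091732919216156, 0.2169165313243866), 85.70401763916016)
```

```bash
cat >> h.py <<'E'
CH=np.array([.579,-.115]); YAW=np.radians(-5.5)
def ch(x,y): 
    c,s=np.cos(YAW),np.sin(YAW); return CH+np.array([c*x-s*y,s*x+c*y])
def go(p,z,jaw):
    "tool-frame shift (cm) to TCP target, then rz (deg) to put tool y at world angle jaw (mod 180)"
    T=pose(); d=T[:3,:3].T@(np.array([*p,z])-T[:3,3])*100
    a=np.degrees(np.arctan2(T[1,1],T[0,1])); r=-((jaw-a+90)%180-90)
    s=readout.get_state(); tl=np.degrees(R.from_matrix(T[:3,:3]).apply([0,0,1]))
    print("shift",d.round(2),"rz",round(r,1),"j6",round(s["joint_pos"][5],2),"tcp",T[:3,3].round(4),"zaxis",T[:3,2].round(3),"op",round(s["opening"],3),"F",s["contact_force"].round(1),"t",round(s["t"],2))
E
python3 -c "
from h import *
go((.456,.395),.12,132)"
```

```text
shift [-30.78  -5.53  10.77] rz -60.4 j6 -0.21 tcp [0.1816 0.545  0.2277] zaxis [-0.001 -0.001 -1.   ] op 1.0 F [0.9 0.6 0.3] t 0.1
```

```bash
python3 -m pendant '[[[-3.08,-0.55,0.6,0,0,0,0],[-3.08,-0.55,0.6,0,0,0,0],[-3.08,-0.55,0.6,0,0,0,0],[-3.08,-0.55,0.6,0,0,0,0],[-3.08,-0.55,0.6,0,0,0,0],[-3.08,-0.55,0.6,0,0,0,0],[-3.08,-0.55,0.6,0,0,0,0],[-3.08,-0.55,0.6,0,0,0,0],[-3.08,-0.55,0.6,0,0,0,0],[-3.08,-0.55,0.6,0,0,0,0],[0,0,0.5,0,0,-6.7,0],[0,0,0.5,0,0,-6.7,0],[0,0,0.5,0,0,-6.7,0],[0,0,0.5,0,0,-6.7,0],[0,0,0.5,0,0,-6.7,0],[0,0,0.5,0,0,-6.7,0],[0,0,0.5,0,0,-6.7,0],[0,0,0.5,0,0,-6.7,0],[0,0,0.3,0,0,-6.7,0],[0,0,0,0,0,0,0]]]' 20
python3 - <<'E'
from h import *
go((.456,.395),.017,132)
im,d,K,T=snap("wrist"); cv2.imwrite("pics/w1.png",im)
W=cloud(d,K,T); m=(W[...,2]>.012)&(W[...,2]<.04)&(np.hypot(W[...,0]-.456,W[...,1]-.395)<.1)&(im.max(2)>90)
c,l,st,ce=cv2.connectedComponentsWithStats(m.astype(np.uint8)); i=1+st[1:,4].argmax()
print(st[i],np.median(W[l==i],0), cv2.minAreaRect(W[l==i][:,:2].astype(np.float32)))
E
```

```text
t: 1.77
ee_pos: [0.4558, 0.3954, 0.1242]
ee_rot: [-0.001, -0.359, 0.933, -0.0]
contact_force: [0.1, 0.5, -0.5]
opening: 0.999
shift [-0.02 -0.04 10.72] rz 0.0 j6 -1.79 tcp [0.4558 0.3954 0.1242] zaxis [-0.002 -0.001 -1.   ] op 0.999 F [ 0.1  0.5 -0.5] t 1.77
[ 244  130   38  128 4236] [0.44819222 0.38920939 0.02570407] ((0.4549896717071533, 0.3952206075191498), (0.10600630939006805, 0.028041433542966843), 41.84093475341797)
```

View pics/w1.png

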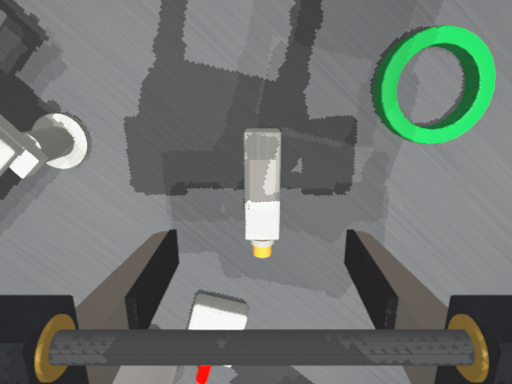

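The wrist view shows the headstage at (262,190), centred between the jaws. The collar at (215,315) is clear of them. I'll descend, grip and lift.

```bash
python3 -m pendant '[[[0,0,2.7,0,0,0,0],[0,0,2.7,0,0,0,0],[0,0,2.7,0,0,0,0],[0,0,2.6,0,0,0,0],[0,0,0,0,0,0,0],[0,0,0,0,0,0,1],[0,0,0,0,0,0,1],[0,0,0,0,0,0,1],[0,0,0,0,0,0,1],[0,0,0,0,0,0,1],[0,0,0,0,0,0,1],[0,0,0,0,0,0,1],[0,0,0,0,0,0,1],[0,0,-3,0,0,0,1],[0,0,-3,0,0,0,1],[0,0,-3,0,0,0,1],[0,0,-3,0,0,0,1],[0,0,-3,0,0,0,1],[0,0,-3,0,0,0,1],[0,0,0,0,0,0,1]]]' 30
python3 -c "
from h import *
go(ch(0,.035),.197,84.5); print(ch(0,.035))"
```

```text
t: 3.48
ee_pos: [0.4599, 0.3978, 0.2064]
ee_rot: [0.006, -0.357, 0.934, 0.001]
contact_force: [0.6, -0.2, 0.4]
opening: 0.005
shift [ 22.79 -43.77   0.78] rz 47.4 j6 -1.79 tcp [0.4599 0.3978 0.2064] zaxis [ 0.011  0.006 -1.   ] op 0.005 F [ 0.6 -0.2  0.4] t 3.48
[ 0.5823546  -0.08016113]
```

The jaws closed on nothing, so I'll look again.

```bash
cat > obj.py <<'E'
from h import *
import sys
def find(cx,cy,r=.12,zlo=.012,zhi=.045,save=None):
    T0=pose(); im,d,K,T=snap("wrist")
    if save: cv2.imwrite(save,im)
    W=cloud(d,K,T); m=(W[...,2]>zlo)&(W[...,2]<zhi)&(np.hypot(W[...,0]-cx,W[...,1]-cy)<r)&(im.max(2)>90)
    c,l,st,ce=cv2.connectedComponentsWithStats(m.astype(np.uint8))
    for i in range(1,c):
        if st[i,4]>150:
            p=W[l==i]; q=cv2.minAreaRect(p[:,:2].astype(np.float32)); print(ce[i].round(),st[i,4],"z90",np.percentile(p[:,2],90).round(4),np.round(q[0],4),np.round(q[1],4),round(q[2],1))
if __name__=="__main__":
    find(float(sys.argv[1]),float(sys.argv[2]),save=sys.argv[3] if len(sys.argv)>3 else None)
E
python3 obj.py .456 .395 pics/w2.png; python3 -m pendant '[[[0,0,0,0,0,0,0],[0,0,0,0,0,0,0],[0,0,0,0,0,0,0],[0,0,0,0,0,0,0],[0,0,0,0,0,0,0],[0,0,0,0,0,0,0],[0,0,0,0,0,0,0],[0,0,0,0,0,0,0]]]'; python3 obj.py .456 .395 pics/w3.png
```

```text
[363. 102.] 231 z90 0.0204 [0.3432 0.4251] [0.0383 0.0067] 77.5
[263. 160.] 2630 z90 0.0268 [0.4549 0.3956] [0.1063 0.0279] 41.3
[219. 257.] 195 z90 0.0224 [0.5665 0.4275] [0.0097 0.0211] 18.8
t: 4.2
ee_pos: [0.4566, 0.3959, 0.1985]
ee_rot: [-0.0, -0.357, 0.934, -0.0]
contact_force: [-0.4, 0.4, -0.7]
opening: 0.562
[363. 109.] 242 z90 0.0206 [0.3434 0.425 ] [0.0391 0.0066] 76.8
[262. 168.] 2714 z90 0.0267 [0.455  0.3953] [0.106  0.0277] 42.2
[232. 270.] 419 z90 0.0223 [0.5596 0.4443] [0.0104 0.0408] 26.4
```

View pics/w3.png

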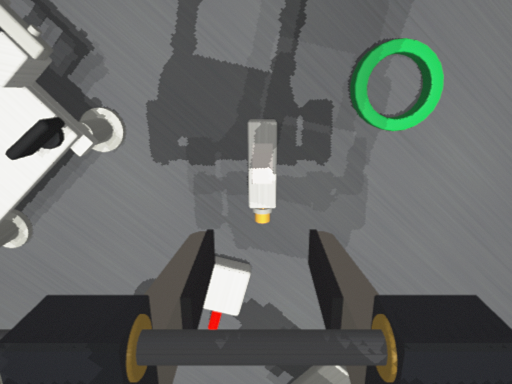

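The headstage hasn't moved. The fingers are slow (about 0.85/s), so the lift began before they had closed. I'll retry with pre-closed jaws and a longer dwell.

```bash
python3 -m pendant '[[[0,0,3,0,0,0,0.4],[0,0,3,0,0,0,0.4],[0,0,3,0,0,0,0.4],[0,0,3,0,0,0,0.4],[0,0,3,0,0,0,0.4],[0,0,2,0,0,0,0.4],[0,0,1.1,0,0,0,0.4],[0,0,0,0,0,0,0.4],[0,0,0,0,0,0,1],[0,0,0,0,0,0,1],[0,0,0,0,0,0,1],[0,0,0,0,0,0,1],[0,0,0,0,0,0,1],[0,0,0,0,0,0,1],[0,0,0,0,0,0,1],[0,0,0,0,0,0,1],[0,0,0,0,0,0,1]]]' 30
python3 -m pendant '[[[0,0,-3,0,0,0,1],[0,0,-3,0,0,0,1],[0,0,-3,0,0,0,1],[0,0,-3,0,0,0,1],[0,0,-3,0,0,0,1],[0,0,-2,0,0,0,1],[0,0,-1,0,0,0,1],[0,0,0,0,0,0,1],[0,0,0,0,0,0,1]]]' 30
python3 -c "
from h import *
go(ch(0,.035),.2,84.5); print(ch(0,.035))"
```

```text
t: 5.67
ee_pos: [0.4571, 0.3962, 0.0184]
ee_rot: [0.001, -0.357, 0.934, 0.0]
contact_force: [-1.5, -0.2, 5.7]
opening: 0.3
t: 6.42
ee_pos: [0.4562, 0.3955, 0.1963]
ee_rot: [-0.001, -0.357, 0.934, -0.0]
contact_force: [0.3, -0.4, -2.7]
opening: 0.303
shift [ 22.35 -43.84  -0.35] rz 47.4 j6 -1.79 tcp [0.4562 0.3955 0.1963] zaxis [-0.001 -0.001 -1.   ] op 0.303 F [ 0.3 -0.4 -2.7] t 6.42
[ 0.5823546  -0.08016113]
```

```bash
python3 -m pendant '[[[1.72,-3.37,0,0,0,0,1],[1.72,-3.37,0,0,0,0,1],[1.72,-3.37,0,0,0,0,1],[1.72,-3.37,0,0,0,0,1],[1.72,-3.37,0,0,0,0,1],[1.72,-3.37,0,0,0,0,1],[1.72,-3.37,0,0,0,0,1],[1.72,-3.37,0,0,0,0,1],[1.72,-3.37,0,0,0,0,1],[1.72,-3.37,0,0,0,0,1],[1.72,-3.37,0,0,0,0,1],[1.72,-3.37,0,0,0,0,1],[1.72,-3.37,0,0,0,0,1],[0,0,0,0,0,6.77,1],[0,0,0,0,0,6.77,1],[0,0,0,0,0,6.77,1],[0,0,0,0,0,6.77,1],[0,0,0,0,0,6.77,1],[0,0,0,0,0,6.77,1],[0,0,0,0,0,6.77,1]]]'
python3 - <<'E'
from h import *
go(ch(0,.035),.028,84.5)
im,d,K,T=snap("wrist"); cv2.imwrite("pics/w4.png",im); go(ch(0,.035),.028,84.5)
E
```

```text
t: 8.08
ee_pos: [0.5809, -0.0792, 0.1943]
ee_rot: [-0.003, 0.051, 0.999, 0.001]
contact_force: [0.3, -0.6, -1.7]
opening: 0.302
shift [-0.24 -0.1  16.63] rz -0.4 j6 -1.81 tcp [ 0.5809 -0.0792  0.1943] zaxis [-0.005  0.002 -1.   ] op 0.302 F [ 0.3 -0.6 -1.7] t 8.08
shift [-0.24 -0.11 16.64] rz -0.7 j6 -1.8 tcp [ 0.5809 -0.0791  0.1944] zaxis [-0.005  0.002 -1.   ] op 0.298 F [-0.4 -0.6 -1.4] t 8.13
```

View pics/w4.png

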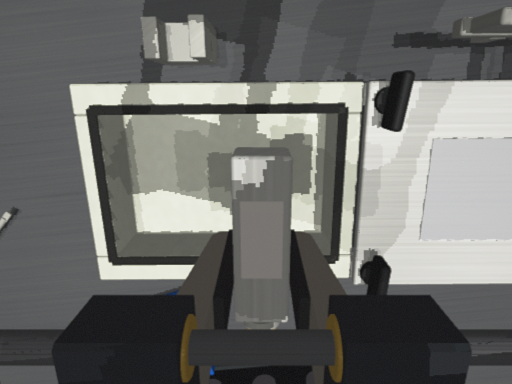

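The head is held along the chamber's x, and the opening spans (90-350, 105-265). I'll lower and release.

```bash
python3 -m pendant '[[[0,-0.1,2.5,0,0,0,1],[-0.1,0,2.5,0,0,0,1],[0,0,2.5,0,0,0,1],[0,0,2.5,0,0,0,1],[0,0,2,0,0,0,1],[0,0,2,0,0,0,1],[0,0,1.5,0,0,0,1],[0,0,0.9,0,0,0,1],[0,0,0,0,0,0,1],[0,0,0,0,0,0,1]]]' 
python3 -m pendant '[[[0,0,0,0,0,0,0.5],[0,0,0,0,0,0,0.5],[0,0,0,0,0,0,0.5],[0,0,0,0,0,0,0.5],[0,0,0,0,0,0,0.5],[0,0,-2.5,0,0,0,0.5],[0,0,-3,0,0,0,0.5],[0,0,-3,0,0,0,0.5],[0,0,-3,0,0,0,0.5],[0,0,-3,0,0,0,0.5],[0,0,-2,0,0,0,0.5],[0,0,0,0,0,0,0.5],[0,0,0,0,0,0,0.5]]]' 
python3 - <<'E'
from h import *
from obj import find
find(.58,-.08,zlo=.02,zhi=.05,save="pics/w5.png"); go((.511,-.375),.2,83.5)
E
```

```text
t: 8.97
ee_pos: [0.5826, -0.0804, 0.0326]
ee_rot: [-0.001, 0.048, 0.999, 0.0]
contact_force: [0.7, -0.6, -1.8]
opening: 0.301
t: 10.05
ee_pos: [0.5841, -0.081, 0.1998]
ee_rot: [0.001, 0.048, 0.999, -0.0]
contact_force: [-0.3, 0.1, -1.5]
opening: 0.495
[332. 127.] 196 z90 0.0476 [ 0.5437 -0.0114] [0.0009 0.0373] 84.8
[262. 168.] 2791 z90 0.0347 [ 0.5818 -0.0806] [0.0278 0.1062] 83.7
[179. 236.] 335 z90 0.0471 [ 0.6382 -0.1686] [0.0344 0.0016] 84.6
[259. 237.] 914 z90 0.047 [ 0.6459 -0.0881] [0.0874 0.0019] 84.3
shift [  4.34 -30.    -0.21] rz 1.0 j6 -1.82 tcp [ 0.5831 -0.0806  0.1979] zaxis [-0.001  0.    -1.   ] op 0.498 F [-0.   0.2 -1.1] t 10.1
```

```bash
python3 -m pendant '[[[0.54,-3.75,0,0,0,0,0.3],[0.54,-3.75,0,0,0,0,0.3],[0.54,-3.75,0,0,0,0,0.3],[0.54,-3.75,0,0,0,0,0.3],[0.54,-3.75,0,0,0,0,0.3],[0.54,-3.75,0,0,0,0,0.3],[0.54,-3.75,0,0,0,0,0.3],[0.54,-3.75,0,0,0,0,0.3],[0,0,3,0,0,0,0.3],[0,0,3,0,0,0,0.3],[0,0,0,0,0,0,0.3],[0,0,0,0,0,0,0.3]]]' 
python3 - <<'E'
from h import *
from obj import find
find(.511,-.375); go((.511,-.375),.017,83.5)
E
```

```text
t: 11.1
ee_pos: [0.5095, -0.3731, 0.1347]
ee_rot: [-0.003, 0.048, 0.999, 0.003]
contact_force: [-0.5, 0.4, -0.3]
opening: 0.702
[259. 186.] 3918 z90 0.0267 [ 0.5097 -0.3752] [0.028  0.1066] 81.8
[276. 296.] 369 z90 0.016 [ 0.6125 -0.37  ] [0.0067 0.0574] 41.7
shift [-0.04 -0.1  12.05] rz 1.0 j6 -2.3 tcp [ 0.511  -0.3742  0.1375] zaxis [-0.002  0.002 -1.   ] op 0.697 F [0.9 0.2 1.3] t 11.15
```

```bash
python3 -m pendant '[[[0,-0.1,2.5,0,0,2.7,0.4],[0,0,2.5,0,0,0,0.4],[0,0,2.5,0,0,0,0.4],[0,0,2.5,0,0,0,0.4],[0,0,1.9,0,0,0,0.4],[0,0,0,0,0,0,0.4],[0,0,0,0,0,0,1],[0,0,0,0,0,0,1],[0,0,0,0,0,0,1],[0,0,0,0,0,0,1],[0,0,0,0,0,0,1],[0,0,0,0,0,0,1],[0,0,0,0,0,0,1],[0,0,0,0,0,0,1],[0,0,0,0,0,0,1]]]' 30
python3 -m pendant '[[[0,0,-3,0,0,0,1],[0,0,-3,0,0,0,1],[0,0,-3,0,0,0,1],[0,0,-3,0,0,0,1],[0,0,-3,0,0,0,1],[0,0,-2,0,0,0,1],[0,0,-1,0,0,0,1],[0,0,0,0,0,0,1],[0,0,0,0,0,0,1]]]' 30
python3 -c "
from h import *
go(ch(0,-.05),.2,84.5); print(ch(0,-.05))"
```

```text
t: 12.4
ee_pos: [0.5125, -0.3768, 0.0216]
ee_rot: [0.001, 0.072, 0.997, -0.001]
contact_force: [0.1, 1.2, 6.8]
opening: 0.306
t: 13.15
ee_pos: [0.5111, -0.3759, 0.1987]
ee_rot: [-0.0, 0.072, 0.997, 0.0]
contact_force: [-0.0, -0.1, -1.6]
opening: 0.305
shift [-3.22 21.8  -0.12] rz -2.7 j6 -2.25 tcp [ 0.5111 -0.3759  0.1987] zaxis [-0.001  0.001 -1.   ] op 0.305 F [-0.  -0.1 -1.6] t 13.15
[ 0.57420771 -0.16476981]
```

```bash
python3 -m pendant '[[[-0.54,3.63,0,0,0,0,1],[-0.54,3.63,0,0,0,0,1],[-0.54,3.63,0,0,0,0,1],[-0.54,3.63,0,0,0,0,1],[-0.54,3.63,0,0,0,0,1],[-0.54,3.63,0,0,0,0,1],[0,0,0,0,0,-2.7,1],[0,0,0,0,0,0,1],[0,0,0,0,0,0,1],[0,0,0,0,0,0,1]]]'
python3 - <<'E'
from h import *
go(ch(0,-.05),.03,84.5)
E
python3 obj.py .58 -.08
```

```text
t: 13.98
ee_pos: [0.5738, -0.1659, 0.1981]
ee_rot: [-0.001, 0.049, 0.999, 0.0]
contact_force: [0.6, 0.2, -1.8]
opening: 0.304
shift [-0.07  0.1  16.81] rz -0.1 j6 -1.96 tcp [ 0.5738 -0.1659  0.1981] zaxis [-0.002  0.001 -1.   ] op 0.304 F [ 0.6  0.2 -1.8] t 13.98
[393. 200.] 3076 z90 0.0421 [ 0.6126 -0.0386] [0.0816 0.1644] 45.3
[349. 170.] 2933 z90 0.0348 [ 0.582 -0.081] [0.0283 0.1062] 84.3
```

```bash
python3 -m pendant '[[[0,0,2.5,0,0,0,1],[0,0,2.5,0,0,0,1],[0,0,2.5,0,0,0,1],[0,0,2.5,0,0,0,1],[0,0,2,0,0,0,1],[0,0,2,0,0,0,1],[0,0,1.6,0,0,0,1],[0,0,1,0,0,0,1],[0,0,0,0,0,0,1],[0,0,0,0,0,0,1]]]' 
python3 -m pendant '[[[0,0,0,0,0,0,0.5],[0,0,0,0,0,0,0.5],[0,0,0,0,0,0,0.5],[0,0,0,0,0,0,0.5],[0,0,0,0,0,0,0.5],[0,0,-2.5,0,0,0,0.5],[0,0,-3,0,0,0,0.5],[0,0,-3,0,0,0,0.5],[0,0,-3,0,0,0,0.5],[0,0,-3,0,0,0,0.5],[0,0,-2.5,0,0,0,0.5],[0,0,-2.5,0,0,0,0.5],[0,0,-2.5,0,0,0,0.5],[0,0,-2.5,0,0,0,0.5],[0,0,0,0,0,0,0.5],[0,0,0,0,0,0,0.5]]]' 
python3 - <<'E'
from h import *
from obj import find
find(.58,-.12,zlo=.02,zhi=.045)
im,d,K,T=snap("top"); np.savez("top0",im=im,d=d,K=K,T=T)
E
python3 m.py | sed '/scene/,$d'; python3 m2.py | head -1
```

```text
t: 14.87
ee_pos: [0.5745, -0.1659, 0.0337]
ee_rot: [-0.0, 0.049, 0.999, 0.0]
contact_force: [-0.4, -0.5, -1.0]
opening: 0.301
t: 16.2
ee_pos: [0.5754, -0.1655, 0.2804]
ee_rot: [0.002, 0.048, 0.999, -0.001]
contact_force: [-0.3, 0.5, -0.2]
opening: 0.501
[282.  59.] 169 z90 0.0405 [ 0.4642 -0.1346] [0.0251 0.0089] 88.8
[285. 198.] 1344 z90 0.0425 [ 0.6212 -0.1497] [0.2356 0.1078] 51.8
[387. 158.] 731 z90 0.0426 [ 0.59   -0.0161] [0.0019 0.1183] 84.4
[261. 152.] 1888 z90 0.0348 [ 0.5718 -0.1658] [0.0279 0.1063] 83.9
[332. 153.] 1954 z90 0.0348 [ 0.5821 -0.0808] [0.0286 0.1063] 84.3
top bench -0.0011219598325640234
[491.  81.] 3156 top 0.187 xy [ 0.873 -0.77 ] sz [0.067 0.254] ang 88.4 bgr [155. 162. 163.]
[283.  92.] 4077 top 0.103 xy [ 0.883 -0.124] sz [0.125 0.298] ang 0.0 bgr [132. 132. 126.]
[115.  99.] 3550 top 0.132 xy [0.858 0.416] sz [0.2   0.134] ang 89.9 bgr [179. 190. 188.]
[477. 163.] 1837 top 0.185 xy [ 0.627 -0.725] sz [0.105 0.15 ] ang 19.8 bgr [110. 115. 116.]
[385. 154.] 246 top 0.027 xy [ 0.672 -0.44 ] sz [0.024 0.161] ang 42.6 bgr [ 63.  67. 194.]
[212. 180.] 5401 to
[... 302 characters left out ...]
0.051] ang 25.1 bgr [199. 204. 216.]
[299. 181.] 119 top 0.037 xy [ 0.595 -0.171] sz [0.026 0.054] ang 87.6 bgr [159. 172. 175.]
[316. 184.] 117 top 0.066 xy [ 0.575 -0.224] sz [0.018 0.066] ang 76.6 bgr [91. 99. 98.]
[403. 235.] 281 top 0.048 xy [ 0.421 -0.494] sz [0.048 0.051] ang 42.6 bgr [100. 174. 213.]
[467. 258.] 485 top 0.1 xy [ 0.339 -0.689] sz [0.027 0.006] ang 62.8 bgr [101. 105. 105.]
[109. 273.] 273 top 0.022 xy [0.307 0.432] sz [0.083 0.081] ang 89.7 bgr [ 95. 159.  76.]
[376. 278.] 281 top 0.02 xy [ 0.287 -0.405] sz [0.086 0.086] ang 88.9 bgr [174. 179. 176.]
top wings [[0.687, 0.216, 45.0], [0.667, 0.009, 41.0], [0.534, 0.231, 41.0], [0.513, 0.024, 32.0], [0.466, 0.089, 9.0]]
```

Both headstages are in the chamber. Next is the latch tab.

```bash
python3 -c "
from h import *
p=ch(-.125,.197);print(p)
go(p,.21,-5.5)"
```

```text
[0.47345709 0.09307377]
shift [12.48 24.7   6.76] rz 90.0 j6 -1.96 tcp [ 0.5741 -0.1649  0.2772] zaxis [-0.002  0.001 -1.   ] op 0.501 F [ 0.5  0.2 -0.2] t 16.3
```

```bash
python3 -m pendant '[[[1.78,3.53,0,0,0,0,0.5],[1.78,3.53,0,0,0,0,0.5],[1.78,3.53,0,0,0,0,0.5],[1.78,3.53,0,0,0,0,0.5],[1.78,3.53,0,0,0,0,0.5],[1.78,3.53,0,0,0,0,0.5],[1.78,3.53,0,0,0,0,0.5]]]' >/dev/null
python3 -m pendant '[[[0,0,0.5,0,0,6.92,0.5],[0,0,0.5,0,0,6.92,0.5],[0,0,0.5,0,0,6.92,0.5],[0,0,0.5,0,0,6.92,0.5],[0,0,0.5,0,0,6.92,0.5],[0,0,0.5,0,0,6.92,0.5],[0,0,0.5,0,0,6.92,0.5],[0,0,0.5,0,0,6.92,0.5],[0,0,0.5,0,0,6.92,0.5],[0,0,0.5,0,0,6.92,0.5],[0,0,0.5,0,0,6.92,0.5],[0,0,0.5,0,0,6.92,0.5],[0,0,0.5,0,0,6.92,0.5],[0,0,0,0,0,0,0.5],[0,0,0,0,0,0,0.5]]]'
python3 - <<'E'
from h import *
go(ch(-.125,.197),.111,-5.5)
im,d,K,T=snap("wrist"); cv2.imwrite("pics/w6.png",im)
W=cloud(d,K,T); m=(W[...,2]>.108)&(W[...,2]<.135)&(im.max(2)>60)&(np.hypot(W[...,0]-.473,W[...,1]-.093)<.06)
v,u=np.nonzero(m); print(u.mean(),v.mean(),m.sum(),np.median(W[m],0),cv2.minAreaRect(W[m][:,:2].astype(np.float32)))
E
```

```text
t: 18.13
ee_pos: [0.4733, 0.0928, 0.212]
ee_rot: [-0.001, 0.739, 0.674, -0.001]
contact_force: [0.9, -0.2, 0.2]
opening: 0.498
shift [ 0.03  0.04 10.1 ] rz 0.2 j6 0.03 tcp [0.4733 0.0928 0.212 ] zaxis [-0.003  0.    -1.   ] op 0.498 F [ 0.9 -0.2  0.2] t 18.13
261.0162074554295 199.53970826580226 617 [0.47285504 0.09591769 0.12629687] ((0.4725744128227234, 0.09352533519268036), (0.03390404209494591, 0.009449373930692673), 84.49070739746094)
```

View pics/w6.png

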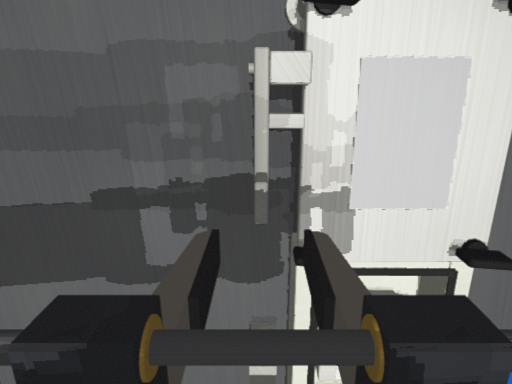

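The fin is at pixel (261,200), measured at (0.4726, 0.0935) and 84.5°, which matches the plan. I'll descend and pinch.

```bash
python3 -m pendant '[[[0,0,2.5,0,0,0,0.6],[0,0,2.5,0,0,0,0.6],[0,0,2.5,0,0,0,0.6],[0,0,1.5,0,0,0,0.6],[0,0,1,0,0,0,0.6],[0,0,0,0,0,0,0.6],[0,0,0,0,0,0,1],[0,0,0,0,0,0,1],[0,0,0,0,0,0,1],[0,0,0,0,0,0,1],[0,0,0,0,0,0,1],[0,0,0,0,0,0,1],[0,0,0,0,0,0,1],[0,0,0,0,0,0,1]]]' 25
python3 -m pendant '[[[0.13,0,-0.51,0,-3,0,1],[0.13,0,-0.51,0,-3,0,1],[0.13,0,-0.51,0,-3,0,1],[0.13,0,-0.51,0,-3,0,1],[0.13,0,-0.51,0,-3,0,1],[0.13,0,-0.51,0,-3,0,1],[0,0,0,0,0,0,1],[0,0,0,0,0,0,1]]]'
```

```text
t: 19.35
ee_pos: [0.4729, 0.0929, 0.1145]
ee_rot: [-0.001, 0.74, 0.673, -0.001]
contact_force: [-9.1, 0.4, 9.4]
opening: 0.109
t: 20.02
ee_pos: [0.4741, 0.1057, 0.1427]
ee_rot: [0.104, 0.731, 0.665, -0.117]
contact_force: [-6.6, 2.1, 1.1]
opening: 0.105
```

```bash
python3 -m pendant '[[[-0.95,0,0.31,0,0,0,1],[-1.9,0,0.62,0,0,0,1],[-2.38,0,0.77,0,0,0,1],[-2.38,0,0.77,0,0,0,1],[-2.38,0,0.77,0,0,0,1],[-2.38,0,0.77,0,0,0,1],[-1.9,0,0.62,0,0,0,1],[-0.95,0,0.31,0,0,0,1],[0,0,0,0,0,0,1],[0,0,0,0,0,0,1]]]'
```

```text
t: 20.85
ee_pos: [0.4586, -0.0558, 0.1429]
ee_rot: [0.104, 0.732, 0.664, -0.117]
contact_force: [-6.1, -1.4, 1.4]
opening: 0.104
```

```bash
python3 -m pendant '[[[-1.43,0,0.46,0,0,0,1],[-1.43,0,0.46,0,0,0,1],[-0.95,0,0.31,0,0,0,1],[0,0,0,0,0,0,1]]]'
python3 - <<'E'
from h import *
im,d,K,T=snap("top"); np.savez("top0",im=im,d=d,K=K,T=T)
E
python3 m2.py|head -1
python3 -m pendant '[[[-0.48,0,0.15,0,0,0,1],[-0.48,0,0.15,0,0,0,1],[-0.48,0,0.15,0,0,0,1],[-0.48,0,0.15,0,0,0,1],[-0.48,0,0.15,0,0,0,1],[-0.48,0,0.15,0,0,0,1],[-0.48,0,0.15,0,0,0,1],[0,0,0,0,0,0,1],[0,0,0,0,0,0,1]]]'
```

```text
t: 21.18
ee_pos: [0.4548, -0.096, 0.1429]
ee_rot: [0.104, 0.731, 0.664, -0.117]
contact_force: [-6.2, -0.4, 0.8]
opening: 0.108
top wings [[0.668, 0.016, 38.0], [0.648, -0.192, 34.0], [0.493, -0.176, 29.0]]
t: 21.98
ee_pos: [0.4516, -0.1299, 0.143]
ee_rot: [0.104, 0.731, 0.664, -0.117]
contact_force: [-5.8, -0.0, -1.4]
opening: 0.107
```

```bash
python3 -m pendant '[[[-0.24,0,0.08,0,0,0,1],[-0.19,0,0.06,0,0,0,1],[0,0,0,0,0,0,1],[0,0,0,0,0,0,1]]]'
```

```text
t: 22.32
ee_pos: [0.4512, -0.1335, 0.1426]
ee_rot: [0.103, 0.731, 0.664, -0.116]
contact_force: [-5.1, 2.9, -1.1]
opening: 0.106
```

```bash
python3 -m pendant '[[[-0.24,0,0.08,0,0,0,1],[0,0,0,0,0,0,1],[0,0,0,0,0,0,1]]]'
```

```text
t: 22.57
ee_pos: [0.4511, -0.1343, 0.1418]
ee_rot: [0.102, 0.732, 0.664, -0.115]
contact_force: [-2.5, 7.8, -3.7]
opening: 0.107
```

The cover is at its end stop: the force is rising and it has stopped moving. I'll lower the bar along the arc.

```bash
python3 -m pendant '[[[-0.13,0,0.51,0,3,0,1],[-0.13,0,0.51,0,3,0,1],[-0.13,0,0.51,0,3,0,1],[-0.13,0,0.51,0,3,0,1],[-0.13,0,0.51,0,3,0,1],[-0.13,0,0.51,0,3,0,1],[0,0,0,0,0,0,1],[0,0,0,0,0,0,1],[0,0,0,0,0,0,1]]]'
```

```text
t: 23.32
ee_pos: [0.4499, -0.1474, 0.1141]
ee_rot: [-0.003, 0.74, 0.672, 0.001]
contact_force: [-2.5, 9.1, 1.4]
opening: 0.108
```

```bash
python3 -m pendant '[[[0,0,0,0,0,0,0.6],[0,0,0,0,0,0,0.6],[0,0,0,0,0,0,0.6],[0,0,0,0,0,0,0.6],[0,0,0,0,0,0,0.6],[0,0,0,0,0,0,0.6],[0,0,0,0,0,0,0.6],[0,0,-1,0,0,0,0.6],[0,0,-2,0,0,0,0.6],[0,0,-3,0,0,0,0.6],[0,0,-3,0,0,0,0.6],[0,0,-3,0,0,0,0.6],[0,0,-3,0,0,0,0.6],[0,0,-3,0,0,0,0.6],[0,0,0,0,0,0,0.6],[0,0,0,0,0,0,0.6]]]'
python3 - <<'E'
from h import *
go(ch(-.125,-.043),.111,-5.5)
im,d,K,T=snap("wrist"); cv2.imwrite("pics/w7.png",im)
W=cloud(d,K,T); c=ch(-.125,-.043); m=(W[...,2]>.108)&(W[...,2]<.16)&(im.max(2)>60)&(np.hypot(W[...,0]-c[0],W[...,1]-c[1])<.06)
print(c,m.sum(),np.median(W[m],0),np.percentile(W[m][:,2],[10,90]),cv2.minAreaRect(W[m][:,:2].astype(np.float32)))
im,d,K,T=snap("top"); np.savez("top0",im=im,d=d,K=K,T=T)
im,d,K,T=snap("scene"); np.savez("scene0",im=im,d=d,K=K,T=T)
E
python3 m2.py|grep wings
python3 -c "
from h import *
for n,a in zip('abcd',[(-.075,.105),(-.075,-.105),(.075,-.105),(.075,.105)]): print(n,ch(*a).round(4))"
```

```text
t: 24.65
ee_pos: [0.452, -0.1506, 0.2974]
ee_rot: [0.002, 0.74, 0.672, 0.001]
contact_force: [-0.1, 0.3, 0.4]
opening: 0.399
shift [ 0.5  -0.28 18.64] rz 0.0 j6 -0.48 tcp [ 0.452  -0.1506  0.2974] zaxis [ 0.004 -0.003 -1.   ] op 0.399 F [-0.1  0.3  0.4] t 24.65
[ 0.45045411 -0.14582132] 362 [ 0.4504251  -0.14414449  0.12624343] [0.12436007 0.12724524] ((0.44987908005714417, -0.1457703411579132), (0.03343430161476135, 0.009972602128982544), 84.19226837158203)
top wings [[0.664, -0.021, 41.0], [0.644, -0.228, 36.0], [0.509, -0.006, 31.0]]
scene wings [[0.499, -0.21, 54.0], [0.516, -0.0, 44.0], [0.647, -0.223, 57.0], [0.667, -0.014, 49.0]]
a [ 0.5144 -0.0033]
b [ 0.4943 -0.2123]
c [ 0.6436 -0.2267]
d [ 0.6637 -0.0177]
```

View pics/w7.png

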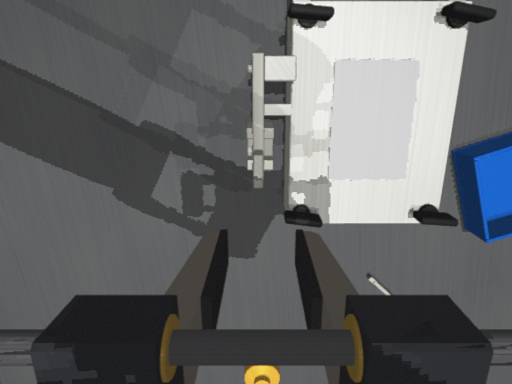

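The wrist view shows the cover shut. The bar is down over the catch with its tab at (258,165), top at 127 mm as expected. Next I'll measure the wing angles.

```bash
cat > wing.py <<'E'
from h import *
WG=dict(zip('abcd',[(-.075,.105),(-.075,-.105),(.075,-.105),(.075,.105)]))
def wings(names='abcd',cam="wrist"):
    im,d,K,T=snap(cam); W=cloud(d,K,T)
    for n in names:
        c=ch(*WG[n]); m=(W[...,2]>.1)&(W[...,2]<.115)&(im.max(2)<100)&(np.hypot(W[...,0]-c[0],W[...,1]-c[1])<.03)
        if m.sum()<30: print(n,"not seen",m.sum()); continue
        q=W[m][:,:2]; mu=q.mean(0); v=np.linalg.svd(q-mu,full_matrices=False)[2][0]
        a=np.degrees(np.arctan2(v[1],v[0])); r=cv2.minAreaRect(q.astype(np.float32))
        print(n,"px",m.sum(),"centre",np.round(r[0],4),"exp",c.round(4),"sz",np.round(r[1],3),"wing value deg",round((-5.5-a)%180,1),"jaw",round((a+90)%180,1))
if __name__=="__main__":
    import sys; wings(*sys.argv[1:])
    for n in (sys.argv[1] if len(sys.argv)>1 else 'abcd'): print(n,end=' '); go(ch(*WG[n]),.2,78)
E
python3 wing.py
```

```text
a px 492 centre [ 0.5131 -0.004 ] exp [ 0.5144 -0.0033] sz [0.009 0.04 ] wing value deg 5.1 jaw 79.4
b px 327 centre [ 0.4933 -0.2122] exp [ 0.4943 -0.2123] sz [0.009 0.041] wing value deg 7.3 jaw 77.2
c px 337 centre [ 0.6423 -0.2268] exp [ 0.6436 -0.2267] sz [0.01  0.042] wing value deg 4.0 jaw 80.5
d px 550 centre [ 0.6626 -0.0185] exp [ 0.6637 -0.0177] sz [0.009 0.042] wing value deg 10.6 jaw 73.9
a shift [15.15  5.    9.32] rz -83.5 j6 -0.48 tcp [ 0.4504 -0.1495  0.2931] zaxis [-0.003  0.002 -1.   ] op 0.4 F [ 0.5  0.1 -0.2] t 24.85
b shift [-5.85  5.    9.29] rz -83.5 j6 -0.48 tcp [ 0.4504 -0.1495  0.2931] zaxis [-0.003  0.002 -1.   ] op 0.4 F [ 0.5  0.1 -0.2] t 24.85
c shift [-5.85 20.    9.25] rz -83.5 j6 -0.48 tcp [ 0.4504 -0.1495  0.2931] zaxis [-0.003  0.002 -1.   ] op 0.4 F [ 0.5  0.1 -0.2] t 24.85
d shift [15.15 20.    9.28] rz -83.5 j6 -0.48 tcp [ 0.4504 -0.1495  0.2931] zaxis [-0.003  0.002 -1.   ] op 0.4 F [ 0.5  0.1 -0.2] t 24.85
```

```bash
python3 -m pendant '[[[3.03,0.98,0,0,0,0,0.6],[3.03,0.98,0,0,0,0,0.6],[3.03,0.98,0,0,0,0,0.6],[3.03,0.98,0,0,0,0,0.6],[3.03,0.98,0,0,0,0,0.6],[0,0,1.1,0,0,-6.84,0.6],[0,0,1.1,0,0,-6.84,0.6],[0,0,1.1,0,0,-6.84,0.6],[0,0,1.1,0,0,-6.84,0.6],[0,0,1.1,0,0,-6.84,0.6],[0,0,1.1,0,0,-6.84,0.6],[0,0,1.1,0,0,-6.84,0.6],[0,0,1.1,0,0,-6.84,0.6],[0,0,1.1,0,0,-6.84,0.6],[0,0,1.1,0,0,-6.84,0.6],[0,0,1.1,0,0,-6.84,0.6],[0,0,1.1,0,0,-6.84,0.6],[0,0,0,0,0,0,0.6],[0,0,0,0,0,0,0.6]]]'
python3 -c "
from h import *
go((.5138,-.0037),.104,79.4)"
```

```text
t: 26.43
ee_pos: [0.5132, -0.0036, 0.1613]
ee_rot: [-0.002, 0.118, 0.993, 0.0]
contact_force: [0.3, 0.2, -0.6]
opening: 0.396
shift [-0.08  0.    5.73] rz -3.0 j6 -1.58 tcp [ 0.5132 -0.0036  0.1613] zaxis [-0.003  0.001 -1.   ] op 0.396 F [ 0.3  0.2 -0.6] t 26.43
```

```bash
python3 -m pendant '[[[0,0,2,0,0,-2.5,0.6],[0,0,2,0,0,0,0.6],[0,0,1.7,0,0,0,0.6],[0,0,0,0,0,0,0.6],[0,0,0,0,0,0,1],[0,0,0,0,0,0,1],[0,0,0,0,0,0,1],[0,0,0,0,0,0,1],[0,0,0,0,0,0,1],[0,0,0,0,0,0,1],[0,0,0,0,0,0,1]]]' 25
python3 -m pendant '[[[0,0,0,0,0,6,1],[0,0,0,0,0,6,1],[0,0,0,0,0,6,1],[0,0,0,0,0,6,1],[0,0,0,0,0,6,1],[0,0,0,0,0,6,1],[0,0,0,0,0,6,1],[0,0,0,0,0,6,1],[0,0,0,0,0,6,1],[0,0,0,0,0,6,1],[0,0,0,0,0,6,1],[0,0,0,0,0,0,1],[0,0,0,0,0,0,1]]]'
python3 -m pendant '[[[0,0,0,0,0,0,0.6],[0,0,0,0,0,0,0.6],[0,0,0,0,0,0,0.6],[0,0,0,0,0,0,0.6],[0,0,0,0,0,0,0.6],[0,0,-3,0,0,0,0.6],[0,0,-3,0,0,0,0.6],[0,0,-3,0,0,0,0.6],[0,0,0,0,0,0,0.6],[0,0,0,0,0,0,0.6]]]'
python3 wing.py acbd
```

```text
t: 27.35
ee_pos: [0.5154, -0.0037, 0.107]
ee_rot: [0.001, 0.095, 0.995, 0.0]
contact_force: [-0.0, 1.6, 5.6]
opening: 0.094
t: 28.43
ee_pos: [0.5143, -0.0045, 0.107]
ee_rot: [0.0, 0.622, 0.783, -0.001]
contact_force: [-4.5, -0.8, 9.8]
opening: 0.093
t: 29.27
ee_pos: [0.5157, -0.0042, 0.1977]
ee_rot: [0.002, 0.622, 0.783, 0.001]
contact_force: [-0.6, 0.2, -0.6]
opening: 0.4
a px 571 centre [ 0.5132 -0.0028] exp [ 0.5144 -0.0033] sz [0.008 0.041] wing value deg 70.9 jaw 13.6
c not seen 0
b not seen 0
d px 560 centre [ 0.6622 -0.0176] exp [ 0.6637 -0.0177] sz [0.009 0.042] wing value deg 10.5 jaw 74.0
a shift [ 0.06  0.01 -0.42] rz -64.9 j6 -0.47 tcp [ 0.5145 -0.0039  0.1958] zaxis [ 0.001 -0.    -1.   ] op 0.402 F [-0.5 -0.5  0.4] t 29.32
c shift [-24.63   7.53  -0.4 ] rz -64.9 j6 -0.47 tcp [ 0.5145 -0.0039  0.1958] zaxis [ 0.001 -0.    -1.   ] op 0.402 F [-0.5 -0.5  0.4] t 29.32
b shift [-19.84  -6.69  -0.41] rz -64.9 j6 -0.47 tcp [ 0.5145 -0.0039  0.1958] zaxis [ 0.001 -0.    -1.   ] op 0.402 F [-0.5 -0.5  0.4] t 29.32
d shift [-4.72 14.22 -0.41] rz -64.9 j6 -0.47 tcp [ 0.5145 -0.0039  0.1958] zaxis [ 0.001 -0.    -1.   ] op 0.402 F [-0.5 -0.5  0.4] t 29.32
```

```bash
python3 -m pendant '[[[-3.53,1.08,0,0,0,0,0.6],[-3.53,1.08,0,0,0,0,0.6],[-3.53,1.08,0,0,0,0,0.6],[-3.53,1.08,0,0,0,0,0.6],[-3.53,1.08,0,0,0,0,0.6],[-3.53,1.08,0,0,0,0,0.6],[-3.53,1.08,0,0,0,0,0.6],[0,0,0.4,0,0,-6.74,0.6],[0,0,0.4,0,0,-6.74,0.6],[0,0,0.4,0,0,-6.74,0.6],[0,0,0.4,0,0,-6.74,0.6],[0,0,0.4,0,0,-6.74,0.6],[0,0,0.4,0,0,-6.74,0.6],[0,0,0.4,0,0,-6.74,0.6],[0,0,0.4,0,0,-6.74,0.6],[0,0,0.4,0,0,-6.74,0.6],[0,0,0.4,0,0,-6.74,0.6],[0,0,0,0,0,0,0.6],[0,0,0,0,0,0,0.6]]]'
python3 -c "
from h import *
go((.643,-.2267),.104,80.5)"
```

```text
t: 30.9
ee_pos: [0.6429, -0.2268, 0.1535]
ee_rot: [-0.002, 0.085, 0.996, 0.001]
contact_force: [-0.1, -0.8, 0.1]
opening: 0.403
shift [-0.03  0.01  4.95] rz -0.2 j6 -1.92 tcp [ 0.6429 -0.2268  0.1535] zaxis [-0.003  0.002 -1.   ] op 0.403 F [-0.1 -0.8  0.1] t 30.9
```

```bash
python3 -m pendant '[[[0,0,2,0,0,0,0.6],[0,0,2,0,0,0,0.6],[0,0,0.9,0,0,0,0.6],[0,0,0,0,0,0,0.6],[0,0,0,0,0,0,1],[0,0,0,0,0,0,1],[0,0,0,0,0,0,1],[0,0,0,0,0,0,1],[0,0,0,0,0,0,1],[0,0,0,0,0,0,1],[0,0,0,0,0,0,1]]]' 25
python3 -m pendant '[[[0,0,0,0,0,6,1],[0,0,0,0,0,6,1],[0,0,0,0,0,6,1],[0,0,0,0,0,6,1],[0,0,0,0,0,6,1],[0,0,0,0,0,6,1],[0,0,0,0,0,6,1],[0,0,0,0,0,6,1],[0,0,0,0,0,6,1],[0,0,0,0,0,6,1],[0,0,0,0,0,6,1],[0,0,0,0,0,0,1],[0,0,0,0,0,0,1]]]'
python3 -m pendant '[[[0,0,0,0,0,0,0.6],[0,0,0,0,0,0,0.6],[0,0,0,0,0,0,0.6],[0,0,0,0,0,0,0.6],[0,0,0,0,0,0,0.6],[0,0,-3,0,0,0,0.6],[0,0,-3,0,0,0,0.6],[0,0,-3,0,0,0,0.6],[0,0,0,0,0,0,0.6],[0,0,0,0,0,0,0.6]]]'
python3 wing.py cb
```

```text
t: 31.82
ee_pos: [0.6448, -0.2271, 0.1081]
ee_rot: [0.001, 0.083, 0.997, 0.0]
contact_force: [0.8, 4.8, 4.8]
opening: 0.089
t: 32.9
ee_pos: [0.6436, -0.2284, 0.1081]
ee_rot: [0.0, 0.612, 0.791, -0.001]
contact_force: [-3.6, 0.4, 7.2]
opening: 0.092
t: 33.73
ee_pos: [0.6453, -0.2281, 0.1995]
ee_rot: [0.003, 0.612, 0.791, 0.0]
contact_force: [-0.4, -0.1, -1.0]
opening: 0.401
c px 596 centre [ 0.6426 -0.2268] exp [ 0.6436 -0.2267] sz [0.009 0.042] wing value deg 69.5 jaw 15.0
b px 810 centre [ 0.4942 -0.2126] exp [ 0.4943 -0.2123] sz [0.01  0.041] wing value deg 7.7 jaw 76.8
c shift [ 0.09 -0.03 -0.3 ] rz -63.5 j6 -0.77 tcp [ 0.6441 -0.2275  0.197 ] zaxis [ 0.001 -0.    -1.   ] op 0.405 F [-0.7 -0.1 -0.9] t 33.78
b shift [  5.22 -14.13  -0.31] rz -63.5 j6 -0.77 tcp [ 0.6441 -0.2275  0.197 ] zaxis [ 0.001 -0.    -1.   ] op 0.405 F [-0.7 -0.1 -0.9] t 33.78
```

Next is b: 4 rows of (1.3, -3.53), then rz -62.3 to put the jaws at 76.8°.

```bash
python3 -m pendant '[[[1.3,-3.53,0,0,0,0,0.6],[1.3,-3.53,0,0,0,0,0.6],[1.3,-3.53,0,0,0,0,0.6],[1.3,-3.53,0,0,0,0,0.6],[0,0,0.4,0,0,-6.23,0.6],[0,0,0.4,0,0,-6.23,0.6],[0,0,0.4,0,0,-6.23,0.6],[0,0,0.4,0,0,-6.23,0.6],[0,0,0.4,0,0,-6.23,0.6],[0,0,0.4,0,0,-6.23,0.6],[0,0,0.4,0,0,-6.23,0.6],[0,0,0.4,0,0,-6.23,0.6],[0,0,0.4,0,0,-6.23,0.6],[0,0,0.4,0,0,-6.23,0.6],[0,0,0,0,0,0,0.6],[0,0,0,0,0,0,0.6]]]'
python3 -c "
from h import *
go((.4942,-.2124),.104,76.8)"
```

```text
t: 35.12
ee_pos: [0.4932, -0.2117, 0.155]
ee_rot: [-0.002, 0.117, 0.993, 0.001]
contact_force: [0.2, -0.4, 0.3]
opening: 0.404
shift [-0.13 -0.06  5.1 ] rz -0.2 j6 -1.97 tcp [ 0.4932 -0.2117  0.155 ] zaxis [-0.003  0.002 -1.   ] op 0.404 F [ 0.2 -0.4  0.3] t 35.12
```

```bash
python3 -m pendant '[[[-0.05,0,2,0,0,0,0.6],[0,0,2,0,0,0,0.6],[0,0,1,0,0,0,0.6],[0,0,0,0,0,0,0.6],[0,0,0,0,0,0,1],[0,0,0,0,0,0,1],[0,0,0,0,0,0,1],[0,0,0,0,0,0,1],[0,0,0,0,0,0,1],[0,0,0,0,0,0,1],[0,0,0,0,0,0,1]]]' 25
python3 -m pendant '[[[0,0,0,0,0,6,1],[0,0,0,0,0,6,1],[0,0,0,0,0,6,1],[0,0,0,0,0,6,1],[0,0,0,0,0,6,1],[0,0,0,0,0,6,1],[0,0,0,0,0,6,1],[0,0,0,0,0,6,1],[0,0,0,0,0,6,1],[0,0,0,0,0,6,1],[0,0,0,0,0,3,1],[0,0,0,0,0,0,1],[0,0,0,0,0,0,1]]]'
python3 -m pendant '[[[0,0,0,0,0,0,0.6],[0,0,0,0,0,0,0.6],[0,0,0,0,0,0,0.6],[0,0,0,0,0,0,0.6],[0,0,0,0,0,0,0.6],[0,0,-3,0,0,0,0.6],[0,0,-3,0,0,0,0.6],[0,0,-3,0,0,0,0.6],[0,0,0,0,0,0,0.6],[0,0,0,0,0,0,0.6]]]'
python3 wing.py bd
```

```text
t: 36.03
ee_pos: [0.4954, -0.2128, 0.1077]
ee_rot: [0.001, 0.115, 0.993, -0.0]
contact_force: [-0.1, 1.0, 4.6]
opening: 0.092
t: 37.12
ee_pos: [0.4943, -0.2134, 0.1077]
ee_rot: [0.0, 0.617, 0.787, -0.001]
contact_force: [-4.4, -0.6, 6.9]
opening: 0.096
t: 37.95
ee_pos: [0.4959, -0.2133, 0.1988]
ee_rot: [0.002, 0.617, 0.787, 0.0]
contact_force: [1.0, -0.1, -0.3]
opening: 0.404
b px 568 centre [ 0.4933 -0.2119] exp [ 0.4943 -0.2123] sz [0.008 0.041] wing value deg 70.4 jaw 14.1
d not seen 0
b shift [ 0.03 -0.05 -0.32] rz -64.2 j6 -0.87 tcp [ 0.4949 -0.2125  0.1968] zaxis [ 0.001 -0.    -1.   ] op 0.402 F [-0.9 -0.7  0.6] t 38.0
d shift [14.9  21.05 -0.31] rz -64.2 j6 -0.87 tcp [ 0.4949 -0.2125  0.1968] zaxis [ 0.001 -0.    -1.   ] op 0.402 F [-0.9 -0.7  0.6] t 38.0
```

```bash
python3 -m pendant '[[[2.13,3.0,0,0,0,0,0.6],[2.13,3.0,0,0,0,0,0.6],[2.13,3.0,0,0,0,0,0.6],[2.13,3.0,0,0,0,0,0.6],[2.13,3.0,0,0,0,0,0.6],[2.13,3.0,0,0,0,0,0.6],[2.13,3.0,0,0,0,0,0.6],[0,0,0.4,0,0,-6.02,0.6],[0,0,0.4,0,0,-6.02,0.6],[0,0,0.4,0,0,-6.02,0.6],[0,0,0.4,0,0,-6.02,0.6],[0,0,0.4,0,0,-6.02,0.6],[0,0,0.4,0,0,-6.02,0.6],[0,0,0.4,0,0,-6.02,0.6],[0,0,0.4,0,0,-6.02,0.6],[0,0,0.4,0,0,-6.02,0.6],[0,0,0.4,0,0,-6.02,0.6],[0,0,0,0,0,0,0.6],[0,0,0,0,0,0,0.6]]]'
python3 -c "
from h import *
go((.663,-.0178),.104,74)"
```

```text
t: 39.58
ee_pos: [0.6619, -0.0174, 0.1546]
ee_rot: [-0.002, 0.141, 0.99, 0.0]
contact_force: [-0.4, 0.4, 0.1]
opening: 0.401
shift [-0.13 -0.01  5.06] rz -0.2 j6 -1.5 tcp [ 0.6619 -0.0174  0.1546] zaxis [-0.004  0.001 -1.   ] op 0.401 F [-0.4  0.4  0.1] t 39.58
```

```bash
python3 -m pendant '[[[-0.05,0,2,0,0,0,0.6],[0,0,2,0,0,0,0.6],[0,0,1,0,0,0,0.6],[0,0,0,0,0,0,0.6],[0,0,0,0,0,0,1],[0,0,0,0,0,0,1],[0,0,0,0,0,0,1],[0,0,0,0,0,0,1],[0,0,0,0,0,0,1],[0,0,0,0,0,0,1],[0,0,0,0,0,0,1]]]' 25
python3 -m pendant '[[[0,0,0,0,0,6,1],[0,0,0,0,0,6,1],[0,0,0,0,0,6,1],[0,0,0,0,0,6,1],[0,0,0,0,0,6,1],[0,0,0,0,0,6,1],[0,0,0,0,0,6,1],[0,0,0,0,0,6,1],[0,0,0,0,0,6,1],[0,0,0,0,0,6,1],[0,0,0,0,0,0,1],[0,0,0,0,0,0,1]]]'
python3 -m pendant '[[[0,0,0,0,0,0,0.6],[0,0,0,0,0,0,0.6],[0,0,0,0,0,0,0.6],[0,0,0,0,0,0,0.6],[0,0,0,0,0,0,0.6],[0,0,-3,0,0,0,0.6],[0,0,-3,0,0,0,0.6],[0,0,-3,0,0,0,0.6],[0,0,0,0,0,0,0.6],[0,0,0,0,0,0,0.6]]]'
python3 wing.py da
```

```text
t: 40.5
ee_pos: [0.6645, -0.0178, 0.108]
ee_rot: [0.001, 0.139, 0.99, 0.0]
contact_force: [-0.2, 0.1, 5.3]
opening: 0.094
t: 41.5
ee_pos: [0.6636, -0.0184, 0.108]
ee_rot: [0.0, 0.616, 0.788, -0.001]
contact_force: [-3.3, -0.4, 7.2]
opening: 0.095
t: 42.33
ee_pos: [0.6651, -0.018, 0.1994]
ee_rot: [0.002, 0.616, 0.788, 0.001]
contact_force: [0.5, 0.2, -1.0]
opening: 0.4
d px 576 centre [ 0.6627 -0.0174] exp [ 0.6637 -0.0177] sz [0.009 0.042] wing value deg 70.2 jaw 14.3
a px 860 centre [ 0.5142 -0.0026] exp [ 0.5144 -0.0033] sz [0.009 0.041] wing value deg 71.7 jaw 12.8
d shift [ 0.01 -0.   -0.3 ] rz -64.0 j6 -0.45 tcp [ 0.6638 -0.0178  0.197 ] zaxis [ 0.001 -0.    -1.   ] op 0.4 F [ 0.3 -0.4 -1. ] t 42.38
a shift [  5.02 -14.14  -0.32] rz -64.0 j6 -0.45 tcp [ 0.6638 -0.0178  0.197 ] zaxis [ 0.001 -0.    -1.   ] op 0.4 F [ 0.3 -0.4 -1. ] t 42.38
```

Round one is done, with all four screws near 70°. I'll start round two with a, using the same jaw angle.

```bash
python3 -m pendant '[[[1.26,-3.54,0,0,0,1.2,0.6],[1.26,-3.54,0,0,0,0,0.6],[1.26,-3.54,0,0,0,0,0.6],[1.26,-3.54,0,0,0,0,0.6],[0,0,1.5,0,0,0,0.6],[0,0,1.5,0,0,0,0.6],[0,0,0,0,0,0,0.6],[0,0,0,0,0,0,0.6]]]'
python3 -c "
from h import *
go((.5142,-.0035),.104,13)"
```

```text
t: 43.05
ee_pos: [0.5128, -0.0004, 0.1648]
ee_rot: [-0.002, 0.624, 0.781, -0.001]
contact_force: [-0.2, -0.8, -0.1]
opening: 0.401
shift [-0.35  0.09  6.08] rz -0.2 j6 -0.46 tcp [ 5.128e-01 -4.000e-04  1.648e-01] zaxis [-0.004  0.001 -1.   ] op 0.401 F [-0.2 -0.8 -0.1] t 43.05
```

```bash
python3 -m pendant '[[[-0.2,0.05,2,0,0,0,0.6],[0,0,2,0,0,0,0.6],[0,0,2,0,0,0,0.6],[0,0,0,0,0,0,0.6],[0,0,0,0,0,0,1],[0,0,0,0,0,0,1],[0,0,0,0,0,0,1],[0,0,0,0,0,0,1],[0,0,0,0,0,0,1],[0,0,0,0,0,0,1],[0,0,0,0,0,0,1]]]' 25
python3 -m pendant '[[[0,0,0,0,0,6.9,1],[0,0,0,0,0,6.9,1],[0,0,0,0,0,6.9,1],[0,0,0,0,0,6.9,1],[0,0,0,0,0,6.9,1],[0,0,0,0,0,6.9,1],[0,0,0,0,0,6.9,1],[0,0,0,0,0,6.9,1],[0,0,0,0,0,6.9,1],[0,0,0,0,0,6.0,1],[0,0,0,0,0,0,1],[0,0,0,0,0,0,1]]]'
python3 -m pendant '[[[0,0,0,0,0,0,0.6],[0,0,0,0,0,0,0.6],[0,0,0,0,0,0,0.6],[0,0,0,0,0,0,0.6],[0,0,0,0,0,0,0.6],[0,0,-3,0,0,0,0.6],[0,0,-3,0,0,0,0.6],[0,0,-3,0,0,0,0.6],[0,0,0,0,0,0,0.6],[0,0,0,0,0,0,0.6]]]'
python3 wing.py ac
```

```text
t: 43.97
ee_pos: [0.5143, -0.0027, 0.1079]
ee_rot: [-0.001, 0.624, 0.782, -0.001]
contact_force: [-6.7, 0.0, 7.3]
opening: 0.095
t: 44.97
ee_pos: [0.5135, -0.0024, 0.1079]
ee_rot: [-0.001, 0.954, 0.299, -0.002]
contact_force: [-10.5, 0.6, 9.6]
opening: 0.094
t: 45.8
ee_pos: [0.5167, -0.003, 0.1989]
ee_rot: [0.001, 0.955, 0.298, 0.002]
contact_force: [-0.5, 0.8, -0.3]
opening: 0.401
a px 584 centre [ 0.5142 -0.0021] exp [ 0.5144 -0.0033] sz [0.041 0.009] wing value deg 137.8 jaw 126.7
c not seen 0
a shift [-0.12 -0.01 -0.3 ] rz 46.7 j6 0.73 tcp [ 0.5155 -0.0027  0.197 ] zaxis [ 0.001 -0.    -1.   ] op 0.399 F [ 0.4  0.4 -0.8] t 45.85
c shift [-2.22 25.71 -0.29] rz 46.7 j6 0.73 tcp [ 0.5155 -0.0027  0.197 ] zaxis [ 0.001 -0.    -1.   ] op 0.399 F [ 0.4  0.4 -0.8] t 45.85
```

a is at its stop (137.8°). Next is c.

```bash
python3 -m pendant '[[[-0.32,3.67,0,0,0,0,0.6],[-0.32,3.67,0,0,0,0,0.6],[-0.32,3.67,0,0,0,0,0.6],[-0.32,3.67,0,0,0,0,0.6],[-0.32,3.67,0,0,0,0,0.6],[-0.32,3.67,0,0,0,0,0.6],[-0.32,3.67,0,0,0,0,0.6],[0,0,0.4,0,0,-6.97,0.6],[0,0,0.4,0,0,-6.97,0.6],[0,0,0.4,0,0,-6.97,0.6],[0,0,0.4,0,0,-6.97,0.6],[0,0,0.4,0,0,-6.97,0.6],[0,0,0.4,0,0,-6.97,0.6],[0,0,0.4,0,0,-6.97,0.6],[0,0,0.4,0,0,-6.97,0.6],[0,0,0.4,0,0,-6.97,0.6],[0,0,0.4,0,0,-6.97,0.6],[0,0,0,0,0,0,0.6],[0,0,0,0,0,0,0.6]]]'
python3 -c "
from h import *
go((.6433,-.2267),.104,15)"
```

```text
t: 47.43
ee_pos: [0.642, -0.226, 0.1545]
ee_rot: [-0.002, 0.614, 0.789, -0.0]
contact_force: [0.5, 0.5, -0.5]
opening: 0.403
shift [-0.11  0.12  5.05] rz -0.8 j6 -0.76 tcp [ 0.642  -0.226   0.1545] zaxis [-0.003  0.002 -1.   ] op 0.403 F [ 0.5  0.5 -0.5] t 47.43
```

```bash
python3 -m pendant '[[[0,0.05,2,0,0,0,0.6],[0,0,2,0,0,0,0.6],[0,0,1,0,0,0,0.6],[0,0,0,0,0,0,0.6],[0,0,0,0,0,0,1],[0,0,0,0,0,0,1],[0,0,0,0,0,0,1],[0,0,0,0,0,0,1],[0,0,0,0,0,0,1],[0,0,0,0,0,0,1],[0,0,0,0,0,0,1]]]' 25
python3 -m pendant '[[[0,0,0,0,0,6.9,1],[0,0,0,0,0,6.9,1],[0,0,0,0,0,6.9,1],[0,0,0,0,0,6.9,1],[0,0,0,0,0,6.9,1],[0,0,0,0,0,6.9,1],[0,0,0,0,0,6.9,1],[0,0,0,0,0,6.9,1],[0,0,0,0,0,6.9,1],[0,0,0,0,0,6.9,1],[0,0,0,0,0,0,1],[0,0,0,0,0,0,1]]]'
python3 -m pendant '[[[0,0,0,0,0,0,0.6],[0,0,0,0,0,0,0.6],[0,0,0,0,0,0,0.6],[0,0,0,0,0,0,0.6],[0,0,0,0,0,0,0.6],[0,0,-3,0,0,0,0.6],[0,0,-3,0,0,0,0.6],[0,0,-3,0,0,0,0.6],[0,0,0,0,0,0,0.6],[0,0,0,0,0,0,0.6]]]'
python3 wing.py cb
```

```text
t: 48.35
ee_pos: [0.6438, -0.2268, 0.1081]
ee_rot: [0.001, 0.613, 0.79, -0.0]
contact_force: [-2.7, 0.5, 5.4]
opening: 0.098
t: 49.35
ee_pos: [0.642, -0.2262, 0.108]
ee_rot: [-0.001, 0.953, 0.304, -0.002]
contact_force: [-9.7, 2.6, 9.9]
opening: 0.091
t: 50.18
ee_pos: [0.6449, -0.2272, 0.1995]
ee_rot: [0.002, 0.953, 0.304, 0.002]
contact_force: [0.0, -0.5, 0.8]
opening: 0.4
c px 586 centre [ 0.6435 -0.2254] exp [ 0.6436 -0.2267] sz [0.042 0.009] wing value deg 137.5 jaw 127.0
b not seen 0
c shift [-0.02  0.   -0.3 ] rz 47.4 j6 0.44 tcp [ 0.6437 -0.2266  0.197 ] zaxis [ 0.001 -0.001 -1.   ] op 0.399 F [ 0.4 -0.6 -0.4] t 50.23
b shift [-11.36  -9.82  -0.31] rz 47.4 j6 0.44 tcp [ 0.6437 -0.2266  0.197 ] zaxis [ 0.001 -0.001 -1.   ] op 0.399 F [ 0.4 -0.6 -0.4] t 50.23
```

```bash
python3 -m pendant '[[[-2.84,-2.45,0,0,0,0,0.6],[-2.84,-2.45,0,0,0,0,0.6],[-2.84,-2.45,0,0,0,0,0.6],[-2.84,-2.45,0,0,0,0,0.6],[0,0,0.4,0,0,-6.86,0.6],[0,0,0.4,0,0,-6.86,0.6],[0,0,0.4,0,0,-6.86,0.6],[0,0,0.4,0,0,-6.86,0.6],[0,0,0.4,0,0,-6.86,0.6],[0,0,0.4,0,0,-6.86,0.6],[0,0,0.4,0,0,-6.86,0.6],[0,0,0.4,0,0,-6.86,0.6],[0,0,0.4,0,0,-6.86,0.6],[0,0,0.4,0,0,-6.86,0.6],[0,0,0,0,0,0,0.6],[0,0,0,0,0,0,0.6]]]'
python3 -c "
from h import *
go((.4942,-.2123),.104,14)"
```

```text
t: 51.57
ee_pos: [0.4931, -0.2116, 0.155]
ee_rot: [-0.002, 0.617, 0.787, -0.0]
contact_force: [0.2, -0.8, -0.2]
opening: 0.398
shift [-0.1  0.1  5.1] rz -0.2 j6 -0.87 tcp [ 0.4931 -0.2116  0.155 ] zaxis [-0.003  0.002 -1.   ] op 0.398 F [ 0.2 -0.8 -0.2] t 51.57
```

```bash
python3 -m pendant '[[[0,0.05,2,0,0,0,0.6],[0,0,2,0,0,0,0.6],[0,0,1,0,0,0,0.6],[0,0,0,0,0,0,0.6],[0,0,0,0,0,0,1],[0,0,0,0,0,0,1],[0,0,0,0,0,0,1],[0,0,0,0,0,0,1],[0,0,0,0,0,0,1],[0,0,0,0,0,0,1],[0,0,0,0,0,0,1]]]' 25
python3 -m pendant '[[[0,0,0,0,0,6.9,1],[0,0,0,0,0,6.9,1],[0,0,0,0,0,6.9,1],[0,0,0,0,0,6.9,1],[0,0,0,0,0,6.9,1],[0,0,0,0,0,6.9,1],[0,0,0,0,0,6.9,1],[0,0,0,0,0,6.9,1],[0,0,0,0,0,6.9,1],[0,0,0,0,0,6.9,1],[0,0,0,0,0,0,1],[0,0,0,0,0,0,1]]]'
python3 -m pendant '[[[0,0,0,0,0,0,0.6],[0,0,0,0,0,0,0.6],[0,0,0,0,0,0,0.6],[0,0,0,0,0,0,0.6],[0,0,0,0,0,0,0.6],[0,0,-3,0,0,0,0.6],[0,0,-3,0,0,0,0.6],[0,0,-3,0,0,0,0.6],[0,0,0,0,0,0,0.6],[0,0,0,0,0,0,0.6]]]'
python3 wing.py bd
```

```text
t: 52.48
ee_pos: [0.4946, -0.2126, 0.1078]
ee_rot: [0.0, 0.616, 0.788, -0.0]
contact_force: [-3.9, 1.4, 6.6]
opening: 0.094
t: 53.48
ee_pos: [0.4926, -0.212, 0.1077]
ee_rot: [-0.001, 0.954, 0.301, -0.003]
contact_force: [-12.0, 2.0, 13.4]
opening: 0.094
t: 54.32
ee_pos: [0.4959, -0.2131, 0.1989]
ee_rot: [0.002, 0.954, 0.301, 0.001]
contact_force: [-0.2, 0.4, -0.7]
opening: 0.405
b px 589 centre [ 0.4945 -0.2107] exp [ 0.4943 -0.2123] sz [0.041 0.009] wing value deg 137.8 jaw 126.7
d not seen 0
b shift [-0.04 -0.03 -0.31] rz 47.0 j6 0.33 tcp [ 0.4948 -0.2123  0.1969] zaxis [ 0.001 -0.    -1.   ] op 0.399 F [ 0.1  0.5 -0.3] t 54.37
d shift [25.   -6.26 -0.31] rz 47.0 j6 0.33 tcp [ 0.4948 -0.2123  0.1969] zaxis [ 0.001 -0.    -1.   ] op 0.399 F [ 0.1  0.5 -0.3] t 54.37
```

Last one, d: 7 rows of (3.57, -0.89), then rz -69.

```bash
python3 -m pendant '[[[3.57,-0.89,0,0,0,0,0.6],[3.57,-0.89,0,0,0,0,0.6],[3.57,-0.89,0,0,0,0,0.6],[3.57,-0.89,0,0,0,0,0.6],[3.57,-0.89,0,0,0,0,0.6],[3.57,-0.89,0,0,0,0,0.6],[3.57,-0.89,0,0,0,0,0.6],[0,0,0.4,0,0,-6.9,0.6],[0,0,0.4,0,0,-6.9,0.6],[0,0,0.4,0,0,-6.9,0.6],[0,0,0.4,0,0,-6.9,0.6],[0,0,0.4,0,0,-6.9,0.6],[0,0,0.4,0,0,-6.9,0.6],[0,0,0.4,0,0,-6.9,0.6],[0,0,0.4,0,0,-6.9,0.6],[0,0,0.4,0,0,-6.9,0.6],[0,0,0.4,0,0,-6.9,0.6],[0,0,0,0,0,0,0.6],[0,0,0,0,0,0,0.6]]]'
python3 -c "
from h import *
go((.6634,-.0177),.104,14.3)"
```

```text
t: 55.95
ee_pos: [0.6625, -0.0176, 0.1546]
ee_rot: [-0.002, 0.617, 0.787, -0.001]
contact_force: [0.2, -0.5, -1.0]
opening: 0.402
shift [-0.04  0.11  5.06] rz -0.5 j6 -0.45 tcp [ 0.6625 -0.0176  0.1546] zaxis [-0.004  0.001 -1.   ] op 0.402 F [ 0.2 -0.5 -1. ] t 55.95
```

```bash
python3 -m pendant '[[[0,0.05,2,0,0,0,0.6],[0,0,2,0,0,0,0.6],[0,0,1,0,0,0,0.6],[0,0,0,0,0,0,0.6],[0,0,0,0,0,0,1],[0,0,0,0,0,0,1],[0,0,0,0,0,0,1],[0,0,0,0,0,0,1],[0,0,0,0,0,0,1],[0,0,0,0,0,0,1],[0,0,0,0,0,0,1]]]' 25
python3 -m pendant '[[[0,0,0,0,0,6.9,1],[0,0,0,0,0,6.9,1],[0,0,0,0,0,6.9,1],[0,0,0,0,0,6.9,1],[0,0,0,0,0,6.9,1],[0,0,0,0,0,6.9,1],[0,0,0,0,0,6.9,1],[0,0,0,0,0,6.9,1],[0,0,0,0,0,6.9,1],[0,0,0,0,0,6.9,1],[0,0,0,0,0,0,1],[0,0,0,0,0,0,1]]]'
python3 -m pendant '[[[0,0,0,0,0,0,0.6],[0,0,0,0,0,0,0.6],[0,0,0,0,0,0,0.6],[0,0,0,0,0,0,0.6],[0,0,0,0,0,0,0.6],[0,0,-3,0,0,0,0.6],[0,0,-3,0,0,0,0.6],[0,0,-3,0,0,0,0.6],[0,0,-3,0,0,0,0.6],[0,0,-3,0,0,0,0.6],[-3,-3,-3,0,0,0,0.6],[-3,-3,-3,0,0,0,0.6],[0,0,0,0,0,0,0.6],[0,0,0,0,0,0,0.6]]]'
python3 - <<'E'
from wing import *
wings()
im,d,K,T=snap("wrist"); cv2.imwrite("pics/w8.png",im); W=cloud(d,K,T)
c=ch(-.125,-.043); m=(W[...,2]>.108)&(W[...,2]<.16)&(im.max(2)>60)&(np.hypot(W[...,0]-c[0],W[...,1]-c[1])<.05)
print(c,m.sum(),W[m].size and np.median(W[m],0))
wings("abcd","top"); wings("abcd","scene")
E
```

```text
t: 56.87
ee_pos: [0.664, -0.0179, 0.108]
ee_rot: [0.0, 0.616, 0.788, -0.0]
contact_force: [-3.8, -0.7, 5.3]
opening: 0.096
t: 57.87
ee_pos: [0.6617, -0.0171, 0.108]
ee_rot: [-0.001, 0.954, 0.301, -0.003]
contact_force: [-12.9, 1.4, 11.6]
opening: 0.097
t: 59.03
ee_pos: [0.5973, -0.0059, 0.3074]
ee_rot: [0.001, 0.954, 0.301, 0.002]
contact_force: [0.6, -0.6, 0.4]
opening: 0.402
a px 186 centre [0.5207 0.003 ] exp [ 0.5144 -0.0033] sz [0.027 0.009] wing value deg 137.6 jaw 126.9
b not seen 0
c px 317 centre [ 0.6432 -0.2245] exp [ 0.6436 -0.2267] sz [0.041 0.01 ] wing value deg 138.0 jaw 126.5
d px 339 centre [ 0.663  -0.0162] exp [ 0.6637 -0.0177] sz [0.041 0.009] wing value deg 138.9 jaw 125.6
[ 0.45045411 -0.14582132] 110 [ 0.45553913 -0.13055983  0.11445658]
a not seen 0
b not seen 28
c px 36 centre [ 0.6418 -0.226 ] exp [ 0.6436 -0.2267] sz [0.039 0.01 ] wing value deg 136.6 jaw 127.9
d not seen 2
a not seen 24
b not seen 21
c not seen 22
d not seen 24
```

View pics/w8.png

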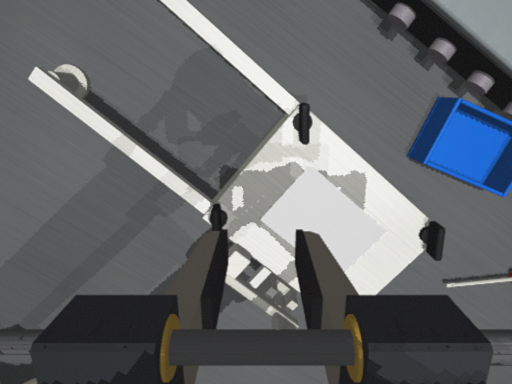

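All visible wings (a, c and d here; b earlier) are at about 138°. I'll check the latch bar once more from above the tab, then hand in.

```bash
python3 -m pendant '[[[0,0,0,0,0,-7,0.6],[0,0,0,0,0,-7,0.6],[0,0,0,0,0,-7,0.6],[0,0,0,0,0,-7,0.6],[0,0,0,0,0,-7,0.6],[0,0,0,0,0,-7,0.6],[0,0,0,0,0,-7,0.6],[-3,-3,0,0,0,0,0.6],[-3,-3,0,0,0,0,0.6],[-3,-3,0,0,0,0,0.6],[-3,-3,0,0,0,0,0.6],[-3,-3,0,0,0,0,0.6],[0,0,0,0,0,0,0.6],[0,0,0,0,0,0,0.6]]]'
python3 - <<'E'
from wing import *
wings(); im,d,K,T=snap("wrist"); W=cloud(d,K,T)
c=ch(-.125,-.043); m=(W[...,2]>.108)&(W[...,2]<.16)&(im.max(2)>60)&(np.hypot(W[...,0]-c[0],W[...,1]-c[1])<.05)
print(c,m.sum(),np.median(W[m],0),np.percentile(W[m][:,2],[5,95]),cv2.minAreaRect(W[m][:,:2].astype(np.float32)))
for n in("top","scene"):
    im,d,K,T=snap(n); np.savez(n+"0",im=im,d=d,K=K,T=T)
E
python3 m.py | grep -v "top 0.1"
```

```text
t: 60.4
ee_pos: [0.4344, -0.1383, 0.304]
ee_rot: [-0.001, 0.745, 0.668, -0.0]
contact_force: [0.2, 0.6, 0.5]
opening: 0.399
a px 430 centre [ 0.5139 -0.0019] exp [ 0.5144 -0.0033] sz [0.042 0.009] wing value deg 137.0 jaw 127.5
b px 229 centre [ 0.4963 -0.2081] exp [ 0.4943 -0.2123] sz [0.034 0.009] wing value deg 137.6 jaw 126.9
c px 360 centre [ 0.6424 -0.2247] exp [ 0.6436 -0.2267] sz [0.041 0.01 ] wing value deg 137.8 jaw 126.7
d px 512 centre [ 0.6628 -0.0166] exp [ 0.6637 -0.0177] sz [0.042 0.009] wing value deg 137.8 jaw 126.7
[ 0.45045411 -0.14582132] 346 [ 0.4500193  -0.1417143   0.12625978] [0.11710787 0.12752096] ((0.44991520047187805, -0.1436263769865036), (0.033186789602041245, 0.009684579446911812), 83.53789520263672)
top bench -0.0011438202967537503
[386. 153.] 244 top 0.027 xy [ 0.679 -0.447] sz [0.024 0.141] ang 42.4 bgr [ 62.  66. 197.]
[254. 179.] 3787 top 0.079 xy [0.569 0.006] sz [0.482 0.221] ang 85.1 bgr [212. 216. 216.]
[107. 186.] 311 top 0.024 xy [0.596 0.455] sz [0.09  0.051] ang 27.1 bgr [201. 206. 217.]
[285. 213.] 26 top 0.074 xy [ 0.493 -0.122] sz [0.01
[... 189 characters left out ...]
] ang 49.6 bgr [102. 176. 216.]
[109. 273.] 277 top 0.022 xy [0.307 0.432] sz [0.083 0.081] ang 89.4 bgr [ 95. 160.  77.]
[376. 278.] 262 top 0.02 xy [ 0.287 -0.404] sz [0.086 0.087] ang 87.9 bgr [174. 179. 177.]
scene bench 0.001020133495626796
[199. 140.] 113 top 0.02 xy [ 0.287 -0.403] sz [0.092 0.083] ang 58.6 bgr [177. 182. 179.]
[166. 153.] 144 top 0.049 xy [ 0.428 -0.491] sz [0.045 0.043] ang 33.0 bgr [ 68. 147. 178.]
[243. 205.] 4393 top 0.08 xy [0.573 0.01 ] sz [0.486 0.228] ang 84.2 bgr [164. 170. 169.]
[386. 199.] 186 top 0.024 xy [0.31  0.435] sz [0.085 0.081] ang 26.5 bgr [ 70. 139.  40.]
[140. 200.] 185 top 0.027 xy [ 0.665 -0.427] sz [0.028 0.189] ang 45.7 bgr [ 53.  63. 191.]
```

```bash
python3 -c "
from rig import close_job
print(close_job())"
```

```text
the job is handed in; nothing more can be done
None
```

The job is done and handed in, at about 60 s of the 210 s allowed; `close_job` gives no verdict.

- **Items:** I found two headstages and no cassette. Both are in the chamber, lying flat across its floor. I last saw them just before drawing the cover shut.
- **Cover and latch:** I drew the cover to its end stop with the bar lifted about 0.3 rad over the striker, then lowered the bar into the catch.
- **Wing screws:** I tightened them in the order a, c, b, d, first to about 70° each, then to the stop.

**Last checks:**
- All four screws read 137–138° (about 2.4 rad).
- The latch tab's top is at about 127 mm, so the bar is down.
- The tab's last reading was about 2 mm off its fully shut position along y. That is within the 9 mm allowed and may be measurement noise.
- The dish, tape, weight, collar and screwdriver showed no clear movement. The screwdriver's blob centre shifts by 3–4 cm between readings because its thin shaft is only sometimes detected; its axis is the same and the arm never came near it. I did not compare the bottle and the blue box numerically at the end.
- The gripper is clear of everything.

One thing went wrong: the first grasp closed on nothing because the fingers are slow. The headstage had not moved, and the second try held.

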